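# Get the toy van out from behind the toy village

### The arm

A 6-joint arm with a two-finger parallel gripper is mounted at the origin on the work surface. World frame = base frame: x ahead of the robot, y to its left, z up, the work surface at z = 0. Lengths are in m, angles in rad, forces in N, time in s.
With the tool pointing down it reaches from about 0.3 to 0.875 m from the base axis. Payload 6.4 kg.
Tool frame: the origin (TCP) lies on the centre line of the jaws, within the pads' length; the fingertips stand 8 mm ahead of it and the grasp point (between the pads) lies 11 mm behind it; z points along the fingers, x is the direction in which the jaws open and shut, and the axes are right-handed (so a half turn about z gives the same grasp; the last joint's range is limited). The gripper opens to 85 mm and grips with 20 to 120 N. Pads are 22 mm wide; open, the fingers measure 114 mm over their backs; the gripper's body (76 mm by 85 mm) begins 54 mm behind the grasp point. The pads swing forward as they close: fully open they stand 13 mm farther back than shut.
Start: joints at [-1.359, 0.181, 1.607, -0, 1.354, -0.206], TCP at [0.233, -0.526, 0.239] pointing down, gripper open.
Joint ranges: [-2.99, 2.99], [-0.89, 2.07], [0.3, 2.58], [-1.14, 4.28], [0, 2.63], [-3.12, 3.12]. Speed limits (rad/s): [2.57, 2.57, 3.01, 3.14, 3.14, 3.14].

### API

Orientations are given as [roll, pitch, yaw] about the fixed x, y, z axes, in that order (R = Rz(yaw) Ry(pitch) Rx(roll)).
In Python, from bench import r, optics, ticket gives the robot as it stands.
- The arm moves only by the shell command python3 -m handwheel 'ROWS' [FORCE]. ROWS is text: rows parted by semicolons, each of 5 numbers parted by spaces: the finger opening in m, from 0 to 0.0854, then the shift along the world's x, y, z in m, then the turn about the world's z in rad. In form: jaw dx dy dz roll; .... A call has 1 to 20 rows; each row is the pose to reach, as a shift and turn from the pose measured when the call began; what a row does not reach only later rows make up. A row lasts 1/8 s, in which the tool goes at most 62.5 mm and 10.7 degrees, less where a joint would pass 70% of its speed; a pose out of reach is approached as far as the arm can. A call with a gripper value outside its range is refused whole. The fingers move at their own pace and stop on an object; FORCE is the grip in N (left out, the last holds). Time passes only in rows, so rows that repeat a pose let the fingers close. It gives the time, the measured TCP pose, the force and the opening at its end, in the units of the state.
- r.state(): the state, without advancing time (a new reading comes with each control period).
- optics.grab_frame(name): name is "scene" or "top"; returns a dict with "pixels" (420x560x3 uint8, red, green, blue), "intrinsics" (3x3 intrinsics, pixels), "R" (3x3) and "t" (3): a world point X has camera coordinates R X + t. Camera axes: x right, y down, z forward; pixel columns grow to the right and rows downward; lengths in m; the calibration is good to about 2 mm. A picture is of the moment at which its call begins. There is no depth.
- ticket.hand_in(): hands the job in, once; it reports no verdict.
The state is a dict: "clock": time; "joints": joint angles; "dq": joint speeds; "tau": joint torques, N m; "ee_pos": TCP position; "orientation": TCP orientation; "wrist_force": force on the tool from outside, world axes, zero at the start; "wrist_torque": the same for the moment, N m; "width": finger opening in m.
Only numpy, scipy, OpenCV 4.12 (cv2) and the standard library are available. Lean on these libraries where they do the work, as an engineer would, in place of code of your own. Each camera call takes 0.05 s, during which the arm holds its last target.

### The job

The blue wooden van behind the toy village needs its wheels fitted. First move the red-roofed house, the yellow lighthouse and the green tree from the display board to the grey mat, standing upright, then lift the van out and lay it flat, right way up, in the pocket of the wooden cradle, either way round. Only when it sits there, put the three toys back, each standing centred on the spot of its own colour; never let any of the toys fall over.

Things in the scene. Friction and masses are not known exactly. Their poses are not given: they have to be found in the camera images.
- house: toy town house, square post of pale wood 40 x 40 mm, sides plain and upright up to 94 mm, with a red pyramid roof on top (57 mm over the corners of the eaves, about 40 mm over its sides), 118 mm high in all, 0.1 kg. Origin: centre of its underside; z up, x and y square to its sides. Starts on the red spot.
- lighthouse: toy lighthouse, yellow cylinder with two white bands, 44 mm across and upright up to 96 mm, then a small white lantern with a yellow cap; 120 mm high, 0.1 kg. Origin: centre of its underside; z up. Starts on the yellow spot.
- tree: toy tree: pale foot 46 mm across and 12 mm high, thin trunk, green crown 42 mm across with upright sides from 44 to 94 mm above its underside and a domed top; 118 mm high, 0.1 kg. Origin: centre of its underside; z up. Starts on the green spot.
- van: blue wooden toy van without wheels, a block 40 mm wide (its x) by 110 mm long (its y), upright sides 34 mm high, with a pale wooden roof piece 8 mm high over one half; 42 mm high, 0.13 kg. Origin: centre of its underside; z up. Starts on the board, 56 mm behind the row of toys, lying along the row, about 15 mm from them; the toys stand too near and too tall for a gripper to take it before they are gone.
- red_spot: red disc fixed on the display board, 64 mm across, 3 mm thick: place of the house. Origin: centre of its underside, which is 12 mm above the work surface (the disc's top is 15 mm above it). The three spots stand in one row, 68 mm apart, in a changing order of colours.
- yellow_spot: yellow disc, like the red one: place of the lighthouse
- green_spot: green disc, like the red one: place of the tree
- board: fixed plywood display board, 150 (x) by 250 (y) by 12 mm thick, with a flat grey painted road under the van. Origin: centre of its underside, on the work surface. The row of spots runs along its y at x = -29 mm, the van lies along its y at x = +27 mm, give or take 2 mm, its middle within 20 mm of the board's.
- mat: plain grey mat fixed on the bench to one side of the board (left or right), 280 (x) by 110 (y) by 3 mm thick: the side area. Origin: centre of its underside, on the work surface.
- cradle: fixed wooden cradle on the other side of the board: a shallow open pocket 56 (x) by 126 mm (y) inside, brown walls 6 mm thick whose top is 14 mm above the work surface, floor 6 mm above it (cork look), and a pale ear with a screw at each end. 68 by 138 mm over the walls, 174 mm over the ears. Origin: centre of its underside, on the work surface.
Not all that is in view belongs to the job. What is shaped like the house but orange or pink is not meant.

How it is judged:
On the way, in this order (a step that is already met when the one before it is completed fails the run):
1. house, lighthouse and tree all stand released on the grey mat (x of house in the frame of mat between -0.125 and 0.125 m and y of house in the frame of mat between -0.045 and 0.045 m and z of each of house, lighthouse, tree in the frame of mat below 0.008 m and contact force between the fingers and house below 0.05 N and linear speed of each of house, lighthouse, tree below 0.03 m/s and angle between each of house, lighthouse, tree's own z axis and vertical below 0.1 rad and x of lighthouse in the frame of mat between -0.125 and 0.125 m and y of lighthouse in the frame of mat between -0.045 and 0.045 m and contact force between the fingers and lighthouse below 0.05 N and x of tree in the frame of mat between -0.125 and 0.125 m and y of tree in the frame of mat between -0.045 and 0.045 m and contact force between the fingers and tree below 0.05 N), for 0.2 s.
2. the van lies released in the cradle's pocket while the three toys still stand on the mat (all of step 1 and horizontal distance between van and cradle below 0.014 m and z of van in the frame of cradle below 0.009 m and angle between the y axis of van and the y axis of cradle, either way round below 0.25 rad and contact force between the fingers and van below 0.05 N and linear speed of van below 0.03 m/s and angle between van's own z axis and vertical below 0.1 rad), for 0.2 s.
At the end, for the whole second after the job is handed in: The van lies flat and right way up in the cradle's pocket (centre within 14 mm, flat on the floor), the house stands on the red spot, the lighthouse on the yellow and the tree on the green, each upright and within 13 mm of the spot's centre, all released and at rest (horizontal distance between van and cradle below 0.014 m and z of van in the frame of cradle below 0.009 m and angle between the y axis of van and the y axis of cradle, either way round below 0.25 rad and contact force between the fingers and van below 0.05 N and linear speed of each of van, house, lighthouse, tree below 0.03 m/s and angle between each of van, house, lighthouse, tree's own z axis and vertical below 0.1 rad and horizontal distance between house and red_spot below 0.013 m and z of house in the frame of red_spot below 0.008 m and contact force between the fingers and house below 0.05 N and horizontal distance between lighthouse and yellow_spot below 0.013 m and z of lighthouse in the frame of yellow_spot below 0.008 m and contact force between the fingers and lighthouse below 0.05 N and horizontal distance between tree and green_spot below 0.013 m and z of tree in the frame of green_spot below 0.008 m and contact force between the fingers and tree below 0.05 N); the robot touches nothing.
It fails at once if the house has fallen over (angle between house's own z axis and vertical above 0.7 rad).
It fails at once if the lighthouse has fallen over (angle between lighthouse's own z axis and vertical above 0.7 rad).
It fails at once if the tree has fallen over (angle between tree's own z axis and vertical above 0.7 rad).
It fails at once if the van has fallen over (angle between van's own z axis and vertical above 0.7 rad).
It also fails if it takes over 136 s, if anything falls off the work surface, if the arm or the gripper's body presses on something with over 40 N, if the wrist force passes 120 N, or if a joint passes its speed limit or range.

## Working session

There is one attempt and no reset: what is moved stays moved. The work goes in short steps, Python scripts to look and compute and a shell command to move; the robot and the scene stay as the last step left them, time stands still between calls to the robot, and variables do not carry over. Pictures are saved under pics/ and viewed, and the job is handed in when it is done.

```bash
mkdir -p pics; ls; python3 - <<'E'
from bench import r, optics
import cv2
s=r.state(); print(s['clock'],s['ee_pos'],s['orientation'],s['width'])
for n in ("scene","top"):
    f=optics.grab_frame(n); cv2.imwrite(f"pics/{n}0.png",cv2.cvtColor(f["pixels"],cv2.COLOR_RGB2BGR)); print(f["intrinsics"],f["R"],f["t"])
E
```

```text
pics
0.0 [ 0.23319916 -0.5249932   0.23838078] [-3.14124152e+00  1.71035206e-03 -1.15303286e+00] 0.08546361981428158
[[486.81456694   0.         273.22428792]
 [  0.         486.81456694 209.78606228]
 [  0.           0.           1.        ]] [[-0.79342119  0.60853387  0.01301333]
 [ 0.32198693  0.43776587 -0.83945545]
 [-0.51653387 -0.66185162 -0.54327267]] [ 0.37352016 -0.09588528  1.2063877 ]
[[398.0918305    0.         272.30596756]
 [  0.         398.0918305  213.48293868]
 [  0.           0.           1.        ]] [[ 0.015098   -0.99922084  0.03646598]
 [-0.99777602 -0.01742415 -0.06433832]
 [ 0.06492358 -0.0354135  -0.99726166]] [-0.01297999  0.48446131  0.70295889]
```

View pics/scene0.png

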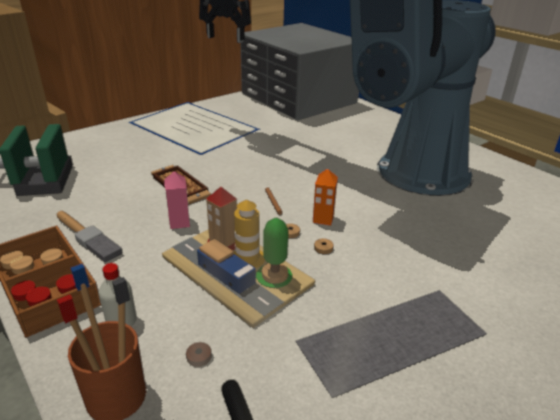

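View pics/top0.png

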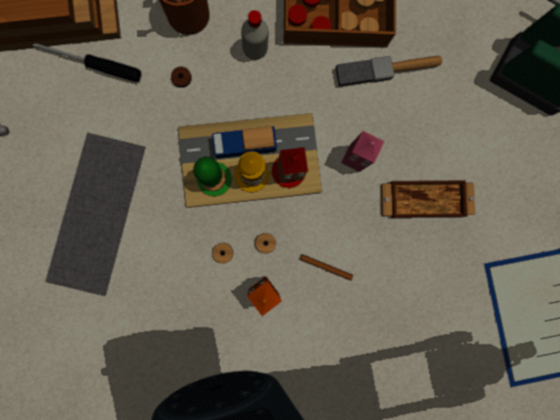

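The top view shows the mat on the left (about 95,213), the cradle on the right (428,199) and the board at (250,160). The toys on the board are:
- tree at (208,172)
- lighthouse at (252,170)
- red-roofed house at (291,166), the only one on a red spot

The van lies behind them at (245,140). The pink house (365,150) and the orange house (265,295) stand off the board, so they are decoys. I'll confirm this in an enlarged crop.

```bash
cat > h.py <<'E'
import numpy as np, cv2
from bench import r, optics
def grab(n): 
    f=optics.grab_frame(n); f['bgr']=cv2.cvtColor(f['pixels'],cv2.COLOR_RGB2BGR); f['hsv']=cv2.cvtColor(f['bgr'],cv2.COLOR_BGR2HSV); return f
def ray(f,uv,z):
    uv=np.atleast_2d(uv).astype(float); K,R,t=f['intrinsics'],np.array(f['R']),np.array(f['t'])
    d=np.c_[uv,np.ones(len(uv))]@np.linalg.inv(K).T@R; c=-R.T@t
    return c+d*((z-c[2])/d[:,2])[:,None]
def proj(f,X):
    X=np.atleast_2d(X); p=(X@np.array(f['R']).T+f['t'])@f['intrinsics'].T; return p[:,:2]/p[:,2:]
def crop(f,x0,y0,x1,y1,s,name): cv2.imwrite('pics/'+name,cv2.resize(f['bgr'][y0:y1,x0:x1],None,fx=s,fy=s,interpolation=cv2.INTER_CUBIC))
E
python3 - <<'E'
from h import *
f=grab('top'); crop(f,170,100,480,240,2.5,'c1.png')
g=grab('scene'); crop(g,150,150,350,330,3.3,'c2.png')
hs=f['hsv']
for n,uv in dict(mat=(95,213),wood=(222,195),wood2=(185,135),road=(290,135),bench=(200,230),redsp=(281,182),roof=(291,160),ysp=(240,180),ycap=(252,162),gsp=(200,185),crown=(208,170),van=(236,150),vanroof=(258,137),crw=(420,184),cork=(428,199),ear=(385,199)).items(): print(n,hs[uv[1],uv[0]])
E
```

```text
mat [ 8 17 60]
wood [ 20 140 122]
wood2 [ 20 139 121]
road [30 15 68]
bench [ 21  44 132]
redsp [  6 232  56]
roof [  1 245  52]
ysp [ 20 255  71]
ycap [ 20 255 131]
gsp [ 59 193  45]
crown [ 60 210  74]
van [108 218  68]
vanroof [ 16 164 135]
crw [ 15 190  47]
cork [ 10 197  57]
ear [17 22 82]
```

View pics/c1.png

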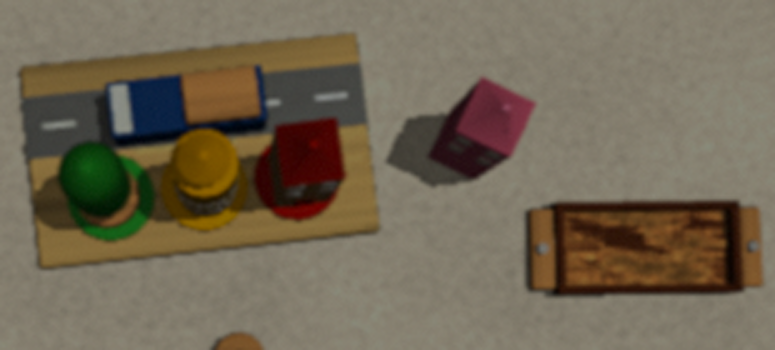

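View pics/c2.png

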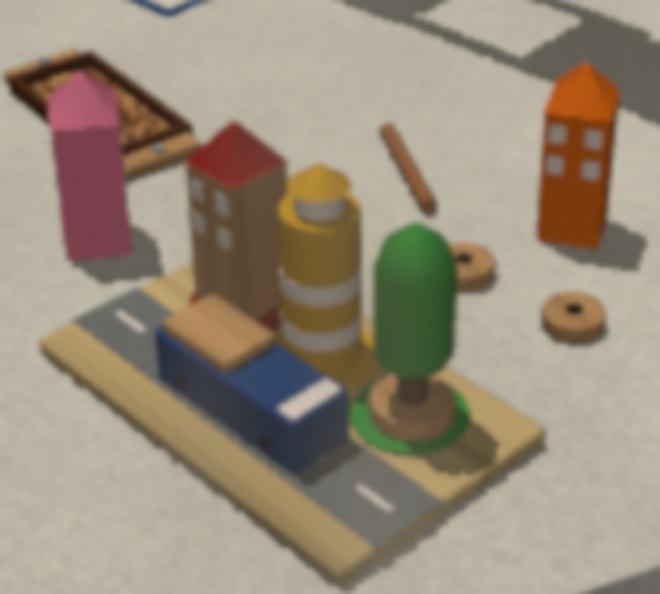

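The crops confirm it. The house with the red roof and pale post stands on the red spot at the right of the row, with the yellow lighthouse in the middle and the green tree on the left. The pink one is off the board and the orange one is near the robot. Next I'll measure positions.

```bash
python3 - <<'E'
from h import *
f=grab('top'); hs=f['hsv']; im=f['bgr']
H,S,V=[hs[...,i].astype(int) for i in range(3)]
def roi(x0,y0,x1,y1):
    m=np.zeros(H.shape,bool); m[y0:y1,x0:x1]=1; return m
def rect(m,z,name):
    m=cv2.morphologyEx(m.astype(np.uint8),cv2.MORPH_CLOSE,np.ones((5,5)))
    c=max(cv2.findContours(m,0,1)[0],key=cv2.contourArea)[:,0]
    X=ray(f,c,z)[:,:2]
    (cx,cy),(w,h),a=cv2.minAreaRect((X*1000).astype(np.float32)); b=cv2.boxPoints(((cx,cy),(w,h),a))
    e=[b[1]-b[0],b[2]-b[1]]; e=max(e,key=np.linalg.norm); print(name,'c',cx,cy,'size',w,h,'yaw of long axis-90deg',np.degrees(np.arctan2(e[1],e[0]))-90)
rect((V<90)&(S<40)&roi(30,120,160,305),0.003,'mat')
rect(((S>90)|((V<90)))&roi(370,170,490,230),0.012,'cradle all')
rect((S>90)&(V>90)&roi(370,170,490,230),0.012,'ears?')
b=((S>80)|(V<85))&roi(170,105,330,215)
rect(b,0.012,'board')
for nm,uv in dict(TL=(178.8,127.2),TR=(312.4,113.6),BR=(321.2,192),BL=(186.4,206.8)).items(): print(nm,ray(f,uv,.012)[0][:2]*1000)
# spots
def blob(m,name):
    ys,xs=np.nonzero(m); print(name,len(xs),xs.min(),xs.max(),ys.min(),ys.max())
R=roi(170,105,330,215)
blob((H<5)&(S>200)&R,'red');blob((H>15)&(H<25)&(S>200)&R,'yel');blob((H>45)&(H<75)&(S>120)&R,'grn');blob((H>100)&(H<120)&(S>150)&R,'blue')
rect((H>100)&(H<120)&(S>120)&R,0.045,'van')
E
```

```text
mat c 480.700927734375 313.9833679199219 size 109.50489044189453 279.217529296875 yaw of long axis-90deg -102.74325
cradle all c 516.7391357421875 -290.56085205078125 size 69.1664047241211 177.59315490722656 yaw of long axis-90deg -177.91399
ears? c 515.0958862304688 -279.5611572265625 size 142.28701782226562 59.08026123046875 yaw of long axis-90deg -0.17113495
board c 583.0003051757812 39.26519775390625 size 149.57965087890625 251.78916931152344 yaw of long axis-90deg -172.5816
TL [639.6649787  167.90793832]
TR [671.51265009 -76.72182321]
BR [525.8104502  -94.14765697]
BL [494.22555021 149.92677605]
red 753 272 306 148 187
yel 948 234 280 152 191
grn 899 194 231 157 195
blue 564 215 275 131 157
van c 606.9413452148438 46.71589279174805 size 42.97804641723633 109.22998046875 yaw of long axis-90deg -172.2608
```

```bash
python3 - <<'E'
from h import *
import itertools
F={n:grab(n) for n in('top','scene')}
f=F['top'];g=F['scene']
b=np.array([583,39.3]);a=np.radians(7.42);ex=np.array([np.cos(a),np.sin(a)]);ey=np.array([-ex[1],ex[0]])
S={'tree':b-29*ex+68*ey,'light':b-29*ex,'house':b-29*ex-68*ey}; print(S)
# overlay predicted spots, tops, in both views
th=np.linspace(0,2*np.pi,60)
for n,ff in F.items():
    s=5 if n=='top' else 4; x0,y0,x1,y1=(175,105,330,215) if n=='top' else (150,170,330,320)
    o=cv2.resize(ff['bgr'][y0:y1,x0:x1],None,fx=s,fy=s,interpolation=cv2.INTER_CUBIC)
    def poly(P,c): 
        q=((proj(ff,P)-[x0,y0]+.5)*s).astype(np.int32); cv2.polylines(o,[q],True,c,1)
    for k,c in S.items():
        circ=lambda r,z:np.c_[c[0]/1e3+r*np.cos(th),c[1]/1e3+r*np.sin(th),0*th+z]
        poly(circ(.032,.015),(255,255,255))
        if k=='tree': poly(circ(.021,.109),(255,0,255)); poly(circ(.023,.027),(255,0,255))
        if k=='light': poly(circ(.022,.111),(255,0,255))
        if k=='house':
            q=np.array([c+sx*20*ex+sy*20*ey for sx,sy in((1,1),(1,-1),(-1,-1),(-1,1))])/1e3
            poly(np.c_[q,[.109]*4],(255,0,255)); poly(np.r_[np.c_[q[:1],.109],[[c[0]/1e3,c[1]/1e3,.133]],np.c_[q[2:3],.109]],(255,255,0))
    cv2.imwrite(f'pics/o_{n}.png',o)
E
```

```text
{'tree': array([545.46120302, 102.98546711]), 'light': array([554.24284183,  35.55488933]), 'house': array([563.02448064, -31.87568845])}
```

View pics/o_top.png

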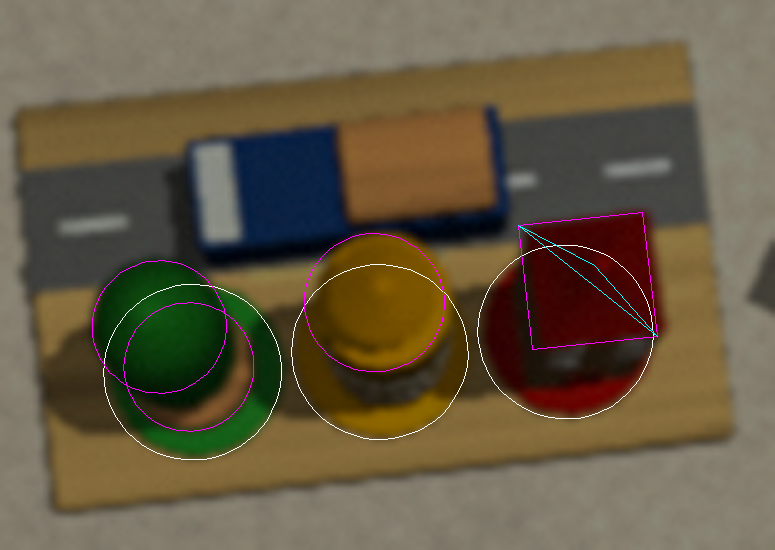

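View pics/o_scene.png

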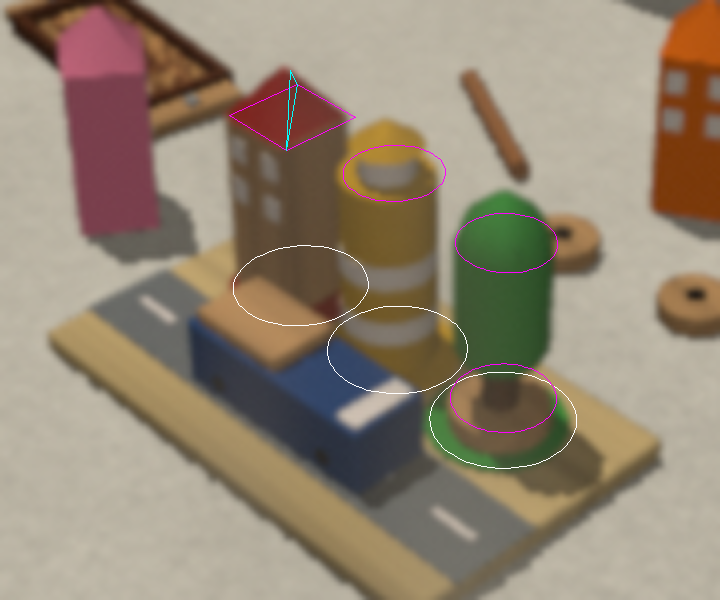

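```bash
python3 -m handwheel '0.085 0.312 0.6255 0 1.2825;0.085 0.312 0.6255 0 1.2825;0.085 0.312 0.6255 0 1.2825;0.085 0.312 0.6255 0 1.2825;0.085 0.312 0.6255 0 1.2825;0.085 0.312 0.6255 0 1.2825;0.085 0.312 0.6255 0 1.2825;0.085 0.312 0.6255 0 1.2825;0.085 0.312 0.6255 0 1.2825;0.085 0.312 0.6255 0 1.2825;0.085 0.312 0.6255 0 1.2825;0.085 0.312 0.6255 0 1.2825;0.085 0.312 0.6255 0 1.2825;0.085 0.312 0.6255 0 1.2825;0.085 0.312 0.6255 0 1.2825;0.085 0.312 0.6255 0 1.2825' 20
python3 - <<'E'
from h import *
f=grab('scene'); cv2.imwrite('pics/s1.png',f['bgr'])
E
```

```text
clock: 2.35
ee_pos: [0.5452, 0.0991, 0.2393]
orientation: [3.142, 0.0, 0.128]
wrist_force: [0.9, 1.0, 0.2]
width: 0.085
```

View pics/s1.png

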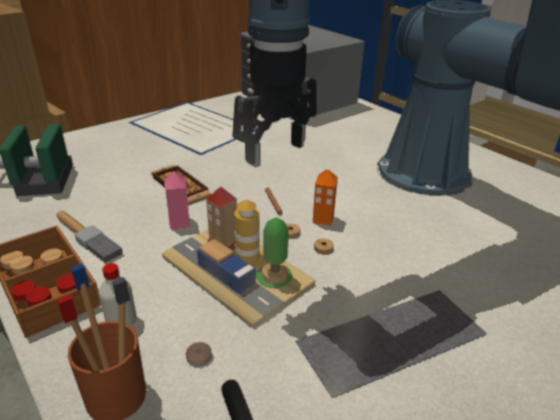

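```bash
python3 -m handwheel '0.085 0 0.0014 -0.06 0;0.085 0 0.0014 -0.11 0;0.085 0 0.0014 -0.145 0;0.085 0 0.0014 -0.159 0;0.085 0 0.0014 -0.159 0;0.085 0 0.0014 -0.159 0' 20
python3 - <<'E'
from h import *
f=grab('scene'); crop(f,150,120,350,320,3,'s2.png')
E
```

```text
clock: 3.15
ee_pos: [0.5467, 0.1006, 0.0821]
orientation: [3.141, -0.003, 0.128]
wrist_force: [-0.5, -0.1, 0.3]
width: 0.0851
```

View pics/s2.png

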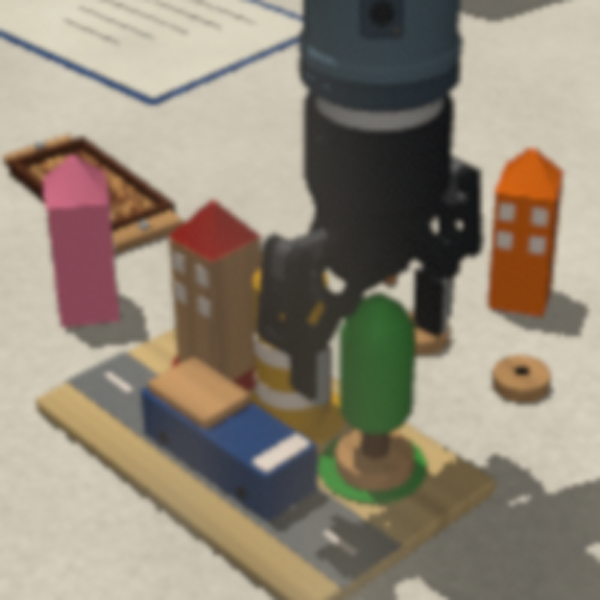

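The fingers straddle the tree crown: tips are at about (310,395) and (430,335) in the crop, crown centre at about (378,360). Closing now.

```bash
python3 -m handwheel '0.06 -0.001 0 0 0;0.05 -0.001 0 0 0;0.043 -0.001 0 0 0;0.036 -0.001 0 0 0;0.036 -0.001 0 0 0;0.036 -0.001 0 0 0;0.036 -0.001 0 0 0;0.036 -0.001 0 0 0' 25
python3 - <<'E'
from h import *
f=grab('scene'); crop(f,150,120,350,320,3,'s3.png')
E
```

```text
clock: 4.2
ee_pos: [0.5462, 0.1006, 0.0827]
orientation: [3.141, -0.004, 0.128]
wrist_force: [0.2, -0.1, 4.8]
width: 0.0413
```

View pics/s3.png

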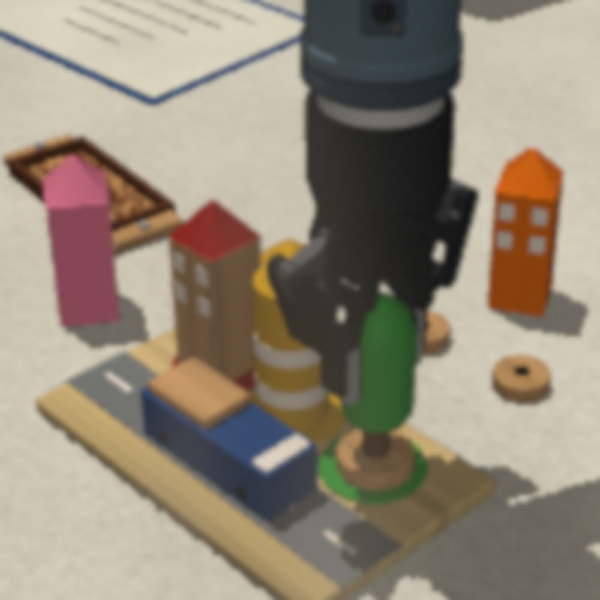

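```bash
python3 -m handwheel '0.036 0 0 0.02 0;0.036 0 0 0.05 0;0.036 -0.021 0.03 0.06 0;0.036 -0.042 0.06 0.06 0;0.036 -0.063 0.09 0.06 0;0.036 -0.084 0.12 0.06 0;0.036 -0.105 0.15 0.06 0;0.036 -0.126 0.18 0.06 0;0.036 -0.147 0.21 0.06 0;0.036 -0.168 0.2365 0.06 0;0.036 -0.168 0.2365 0.06 0;0.036 -0.168 0.2365 0.05 0;0.036 -0.168 0.2365 0.03 0;0.036 -0.168 0.2365 0.01 0;0.036 -0.168 0.2365 -0.004 0;0.036 -0.168 0.2365 -0.009 0;0.036 -0.168 0.2365 -0.011 0;0.036 -0.168 0.2365 -0.011 0'
python3 - <<'E'
from h import *
f=grab('scene'); crop(f,280,220,500,400,3,'s4.png')
E
```

```text
clock: 6.5
ee_pos: [0.3786, 0.3372, 0.0721]
orientation: [3.141, -0.005, 0.128]
wrist_force: [0.3, -0.9, -1.7]
width: 0.041
```

View pics/s4.png

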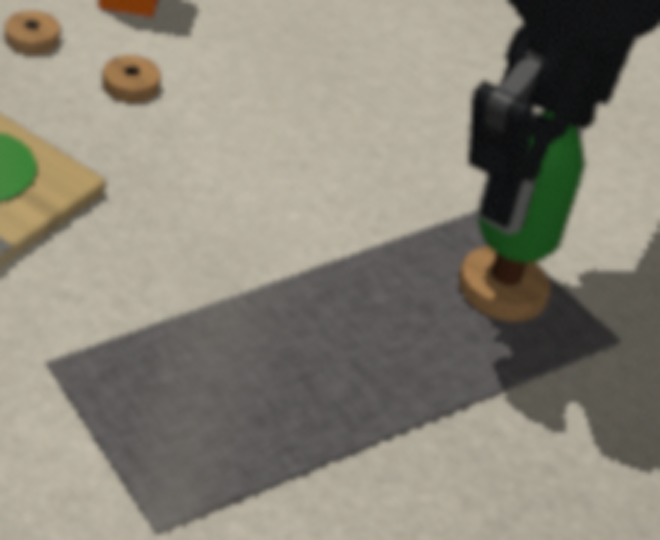

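The tree was carried over, but it has swung in the grip: its foot points left, at (505,285) in the crop. I'll measure the tilt before I release anything.

```bash
python3 - <<'E'
from h import *
f=grab('top'); crop(f,30,110,180,310,3,'t4.png')
g=grab('scene'); H,S,V=[g['hsv'][...,i].astype(int) for i in range(3)]
m=(H>45)&(H<75)&(S>120); m[:,:400]=0
ys,xs=np.nonzero(m); print('crown',xs.min(),xs.max(),ys.min(),ys.max())
# expected projections for upright tree at tcp
for z in (.003,.015,.047,.097,.121): print(z,proj(g,[.3786,.3372,z]),proj(f,[.3786,.3372,z]))
E
```

```text
crown 441 473 257 306
0.003 [[445.62839014 315.76455114]] [[ 80.08169972 269.70184974]]
0.015 [[447.16779528 310.35981283]] [[ 77.04707814 270.22341517]]
0.047 [[451.40163242 295.49512175]] [[ 68.42376349 271.70551851]]
0.097 [[458.41798566 270.86122115]] [[ 53.16941374 274.32730881]]
0.121 [[461.97338467 258.37847648]] [[ 44.93906471 275.7418725 ]]
```

View pics/t4.png

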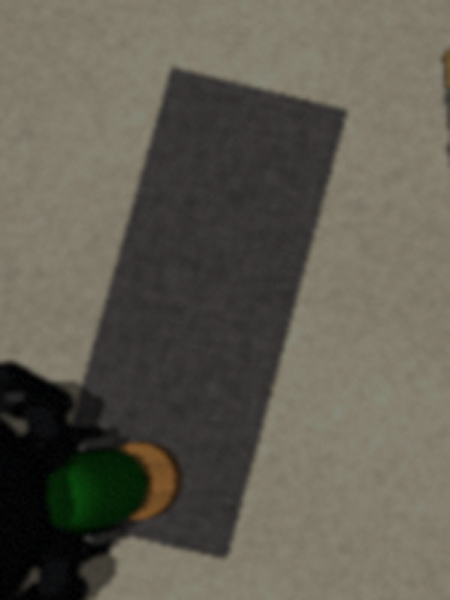

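In fact the tree is upright. The foot's top is at (448,312) in the scene view and (76.7,270) in the top view. An upright tree would be at (447,310) and (77,270), so the lean I saw is only perspective. Lower the last millimetre and release.

```bash
python3 -m handwheel '0.036 0 0 -0.001 0;0.036 0 0 -0.0015 0;0.044 0 0 -0.0015 0;0.05 0 0 -0.0015 0;0.06 0 0 -0.0015 0;0.075 0 0 -0.0015 0;0.085 0 0 0 0;0.085 0 0 0 0;0.085 0 0 0.05 0;0.085 0 0 0.10 0;0.085 0 0 0.15 0;0.085 0 0 0.15 0' 25
python3 - <<'E'
from h import *
f=grab('scene'); crop(f,150,150,500,400,2,'s5.png')
E
```

```text
clock: 8.15
ee_pos: [0.3811, 0.3388, 0.2271]
orientation: [-3.138, -0.014, 0.128]
wrist_force: [0.1, -0.6, -0.0]
width: 0.085
```

View pics/s5.png

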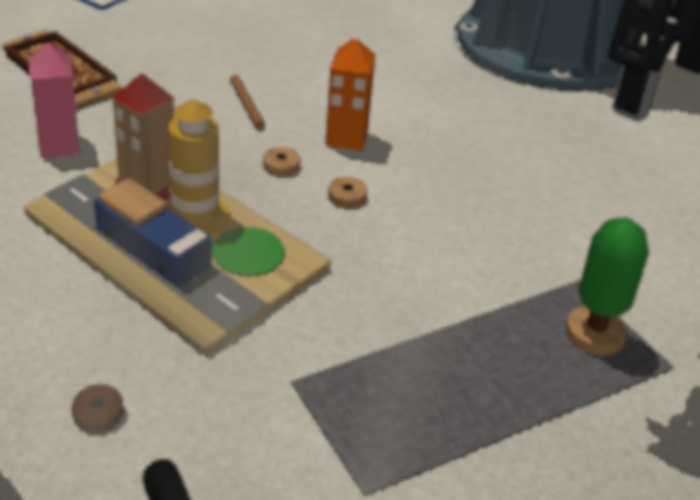

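The tree stands upright on the mat at crop (597,330). The green spot is now bare, so I can use it to refine the row's position.

```bash
cat >> h.py <<'E'
def spot(f,lo,hi,box,z=.015,smin=120):
    h=f['hsv']; H,S=h[...,0].astype(int),h[...,1].astype(int)
    m=((H>=lo)&(H<=hi)&(S>smin)); mm=np.zeros_like(m); x0,y0,x1,y1=box; mm[y0:y1,x0:x1]=1; m&=mm
    c=max(cv2.findContours(m.astype(np.uint8),0,1)[0],key=cv2.contourArea)[:,0]
    X=ray(f,c,z)[:,:2]*1e3; (cx,cy),r=cv2.minEnclosingCircle(X.astype(np.float32)); e=cv2.fitEllipse(X.astype(np.float32)); return (cx,cy,r),e
E
python3 - <<'E'
from h import *
f=grab('top');g=grab('scene')
print(spot(f,45,75,(180,150,240,205))); print(spot(g,45,75,(240,250,300,300)))
E
```

```text
((546.3106079101562, 101.31319427490234, 30.942424774169922), ((546.3299560546875, 101.40000915527344), (59.88114929199219, 60.21747589111328), 77.45016479492188))
((547.9955444335938, 103.23580169677734, 30.07441520690918), ((546.65869140625, 105.80555725097656), (51.7745246887207, 58.645042419433594), 89.55904388427734))
```

```bash
python3 -m handwheel '0.085 0.174 -0.305 0.01 0;0.085 0.174 -0.305 0.01 0;0.085 0.174 -0.305 0.01 0;0.085 0.174 -0.305 0.01 0;0.085 0.174 -0.305 0.01 0;0.085 0.174 -0.305 0.01 0;0.085 0.174 -0.305 0.01 0;0.085 0.174 -0.305 0.01 0;0.085 0.174 -0.305 -0.05 0;0.085 0.174 -0.305 -0.10 0;0.085 0.174 -0.305 -0.13 0;0.085 0.174 -0.305 -0.146 0;0.085 0.174 -0.305 -0.146 0;0.085 0.174 -0.305 -0.146 0' 25
python3 - <<'E'
from h import *
f=grab('scene'); crop(f,150,120,350,320,3,'s6.png')
E
```

```text
clock: 10.05
ee_pos: [0.5531, 0.0323, 0.0768]
orientation: [3.14, -0.006, 0.129]
wrist_force: [0.4, -1.5, 0.5]
width: 0.085
```

View pics/s6.png

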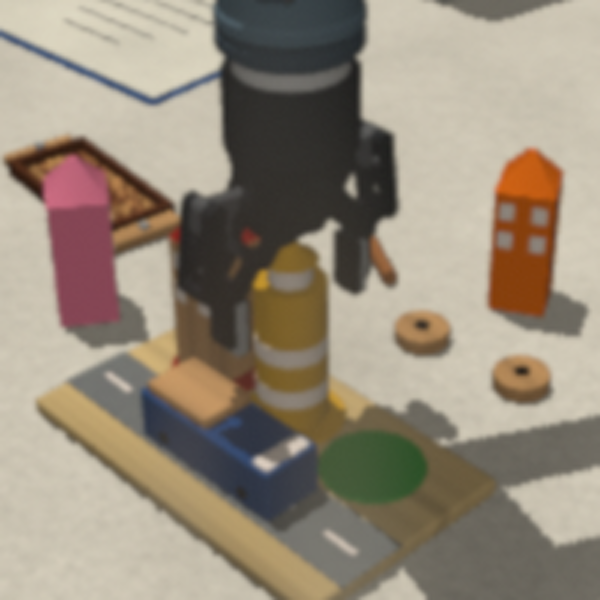

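The jaws straddle the lighthouse: tips at crop (232,345) and (350,285), tower centre at (290,310). Raise slightly and close.

```bash
python3 -m handwheel '0.07 0.0015 0.0015 0.004 0;0.055 0.0015 0.0015 0.004 0;0.047 0.0015 0.0015 0.004 0;0.038 0.0015 0.0015 0.004 0;0.038 0.0015 0.0015 0.004 0;0.038 0.0015 0.0015 0.004 0;0.038 0.0015 0.0015 0.004 0;0.038 0.0015 0.0015 0.004 0' 25
```

```text
clock: 11.1
ee_pos: [0.555, 0.0335, 0.0814]
orientation: [3.14, -0.007, 0.129]
wrist_force: [-0.8, 0.1, 5.5]
width: 0.0434
```

```bash
python3 -m handwheel '0.038 0 0 0.02 0;0.038 0 0 0.05 0;0.038 -0.009 0.035 0.06 0;0.038 -0.018 0.07 0.06 0;0.038 -0.028 0.105 0.06 0;0.038 -0.037 0.14 0.06 0;0.038 -0.046 0.175 0.06 0;0.038 -0.056 0.21 0.06 0;0.038 -0.065 0.245 0.06 0;0.038 -0.074 0.28 0.06 0;0.038 -0.074 0.28 0.06 0;0.038 -0.074 0.28 0.05 0;0.038 -0.074 0.28 0.03 0;0.038 -0.074 0.28 0.01 0;0.038 -0.074 0.28 -0.004 0;0.038 -0.074 0.28 -0.009 0;0.038 -0.074 0.28 -0.011 0;0.038 -0.074 0.28 -0.011 0'
python3 - <<'E'
from h import *
f=grab('scene'); crop(f,250,180,500,400,3,'s7.png')
for z in (.003,.121): print(proj(f,[.481,.3135,z]))
E
```

```text
clock: 13.35
ee_pos: [0.4814, 0.3136, 0.0709]
orientation: [3.14, -0.008, 0.129]
wrist_force: [-0.6, 0.3, -1.7]
width: 0.0436
[[391.99937702 335.72065608]]
[[404.21151799 277.08461184]]
```

View pics/s7.png

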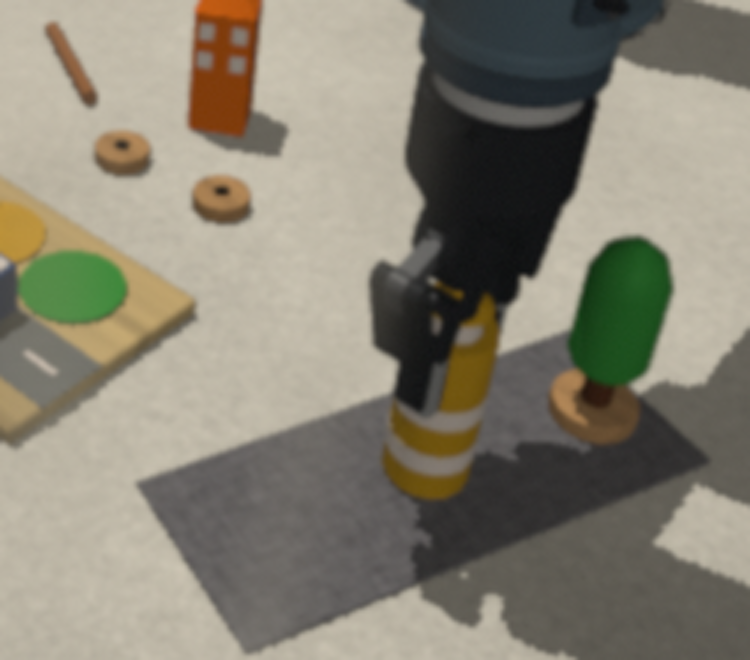

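The lighthouse is upright at the mat centre, crop (425,470), with clearance to the tree. Release and lift.

```bash
python3 -m handwheel '0.038 0 0 -0.001 0;0.038 0 0 -0.0015 0;0.046 0 0 -0.0015 0;0.052 0 0 -0.0015 0;0.062 0 0 -0.0015 0;0.075 0 0 -0.0015 0;0.08 0 0 0 0;0.08 0 0 0 0;0.08 0 0 0.05 0;0.08 0 0 0.10 0;0.08 0 0 0.15 0;0.08 0 0 0.15 0' 25
python3 -m handwheel '0.085 0.082 -0.347 0.01 0;0.085 0.082 -0.347 0.01 0;0.085 0.082 -0.347 0.01 0;0.085 0.082 -0.347 0.01 0;0.085 0.082 -0.347 0.01 0;0.085 0.082 -0.347 0.01 0;0.085 0.082 -0.347 0.01 0;0.085 0.082 -0.347 0.01 0;0.085 0.082 -0.347 0.01 0'
python3 - <<'E'
from h import *
f=grab('scene'); crop(f,150,130,500,400,2.2,'s8.png');g=grab('top')
print(spot(g,14,26,(230,150,290,205),smin=200)); 
E
```

```text
clock: 14.9
ee_pos: [0.4842, 0.3149, 0.2265]
orientation: [-3.141, -0.018, 0.129]
wrist_force: [0.0, 0.1, -0.3]
width: 0.0797
clock: 16.02
ee_pos: [0.5657, -0.0307, 0.2359]
orientation: [-3.14, -0.017, 0.13]
wrist_force: [1.2, -0.3, -0.2]
width: 0.0849
((554.8525390625, 34.211448669433594, 31.147844314575195), ((554.9189453125, 34.1556510925293), (60.02805709838867, 60.681644439697266), 17.0399227142334))
```

View pics/s8.png

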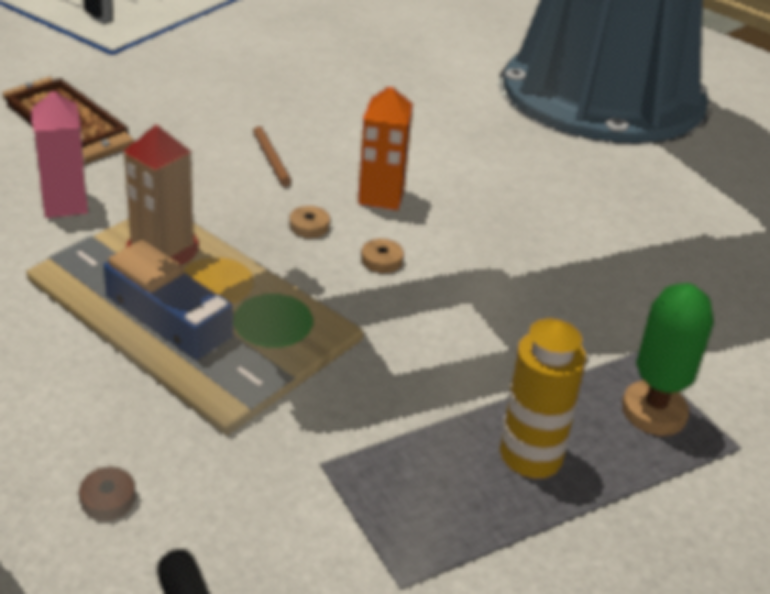

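```bash
python3 -m handwheel '0.085 -0.002 -0.0025 -0.05 0;0.085 -0.002 -0.0025 -0.10 0;0.085 -0.002 -0.0025 -0.14 0;0.085 -0.002 -0.0025 -0.155 0;0.085 -0.002 -0.0025 -0.155 0;0.085 -0.002 -0.0025 -0.155 0;0.085 -0.002 -0.0025 -0.155 0' 25
python3 - <<'E'
from h import *
f=grab('scene'); crop(f,150,120,350,320,3,'s9.png')
E
```

```text
clock: 17.0
ee_pos: [0.5652, -0.0336, 0.0832]
orientation: [3.142, -0.02, 0.131]
wrist_force: [-0.1, -0.4, -0.1]
width: 0.0845
```

View pics/s9.png

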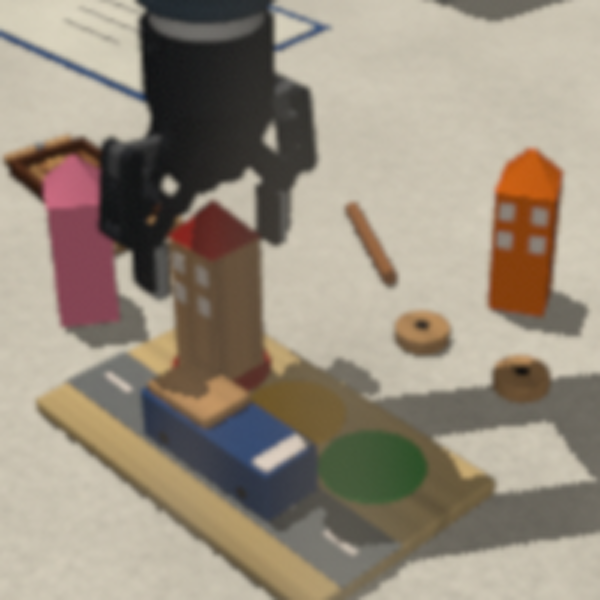

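```bash
python3 -m handwheel '0.07 -0.0015 0 -0.003 0;0.055 -0.0015 0 -0.003 0;0.045 -0.0015 0 -0.003 0;0.034 -0.0015 0 -0.003 0;0.034 -0.0015 0 -0.003 0;0.034 -0.0015 0 -0.003 0;0.034 -0.0015 0 -0.003 0;0.034 -0.0015 0 -0.003 0' 25
```

```text
clock: 18.05
ee_pos: [0.5635, -0.0336, 0.08]
orientation: [-3.142, -0.02, 0.131]
wrist_force: [-0.8, 0.1, 4.1]
width: 0.0397
```

```bash
python3 -m handwheel '0.034 0 0 0.02 0;0.034 0 0 0.05 0;0.034 0.002 0.035 0.06 0;0.034 0.003 0.07 0.06 0;0.034 0.005 0.105 0.06 0;0.034 0.006 0.14 0.06 0;0.034 0.008 0.175 0.06 0;0.034 0.01 0.21 0.06 0;0.034 0.011 0.245 0.06 0;0.034 0.013 0.285 0.06 0;0.034 0.015 0.326 0.06 0;0.034 0.015 0.326 0.06 0;0.034 0.015 0.326 0.03 0;0.034 0.015 0.326 0.01 0;0.034 0.015 0.326 -0.003 0;0.034 0.015 0.326 -0.008 0;0.034 0.015 0.326 -0.011 0;0.034 0.015 0.326 -0.011 0'
python3 - <<'E'
from h import *
f=grab('scene'); crop(f,250,180,500,400,3,'s10.png')
E
```

```text
clock: 20.3
ee_pos: [0.579, 0.2925, 0.0696]
orientation: [-3.141, -0.021, 0.131]
wrist_force: [0.3, -0.3, -1.3]
width: 0.0401
```

View pics/s10.png

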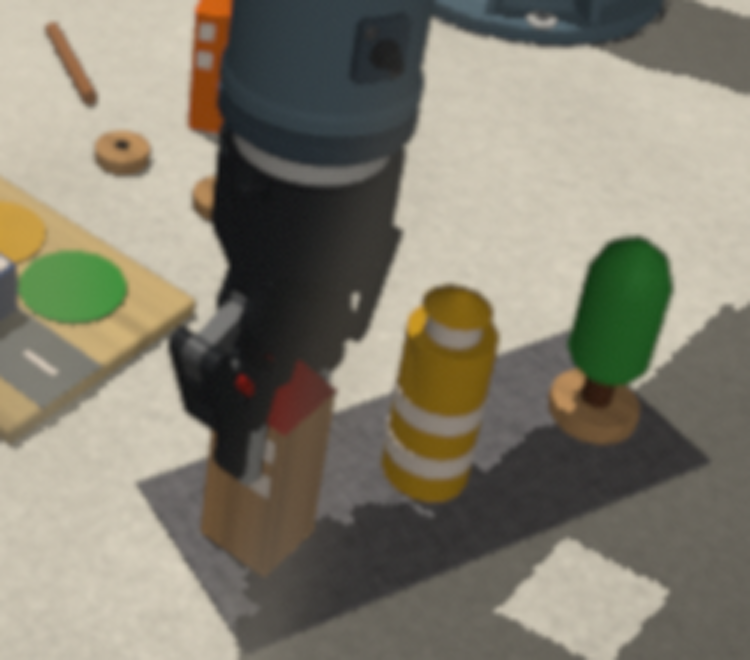

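The house sits over the far end of the mat, crop (265,530), upright and clear of the lighthouse. Release, lift, and go back towards the van.

```bash
python3 -m handwheel '0.034 0 0 -0.001 0;0.034 0 0 -0.0015 0;0.042 0 0 -0.0015 0;0.05 0 0 -0.0015 0;0.06 0 0 -0.0015 0;0.07 0 0 -0.0015 0;0.07 0 0 0 0;0.07 0 0 0 0;0.07 0 0 0.05 0;0.07 0 0 0.10 0;0.07 0 0 0.15 0;0.07 0 0 0.17 0;0.07 -0.04 -0.05 0.17 0;0.07 -0.08 -0.1 0.17 0;0.07 -0.15 -0.1 0.17 0;0.07 -0.15 -0.1 0.17 0' 25
python3 - <<'E'
from h import *
f=grab('scene'); crop(f,150,150,500,400,2,'s11.png');g=grab('top');crop(g,30,100,330,310,2.5,'t11.png')
hs=g['hsv'];H,S,V=[hs[...,i].astype(int) for i in range(3)]
print('red',spot(g,0,6,(265,140,320,200),smin=200)[1][:2])
m=((H>100)&(H<120)&(S>120)).astype(np.uint8); m[:,:200]=0;m[:,300:]=0; m[:125]=0;m[170:]=0
c=np.vstack(cv2.findContours(m,0,1)[0])[:,0]
print(cv2.boundingRect(c))
E
```

```text
clock: 22.35
ee_pos: [0.4249, 0.192, 0.2378]
orientation: [-3.141, -0.017, 0.131]
wrist_force: [0.7, 0.6, 0.8]
width: 0.0701
red ((563.530517578125, -32.83137512207031), (58.825069427490234, 59.183528900146484))
(214, 128, 63, 30)
```

View pics/s11.png

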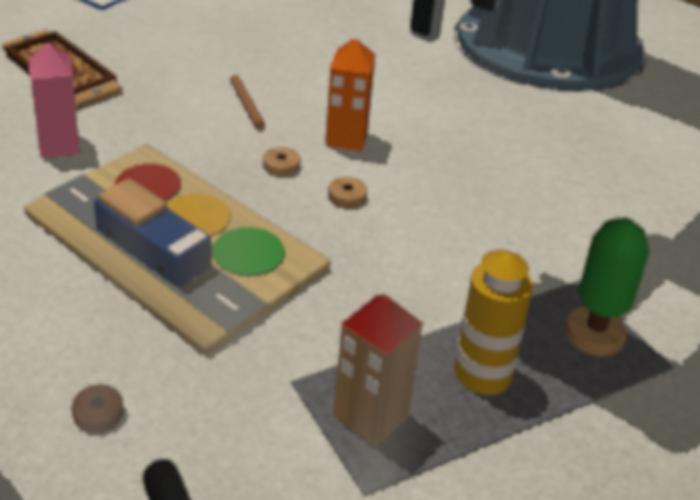

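View pics/t11.png

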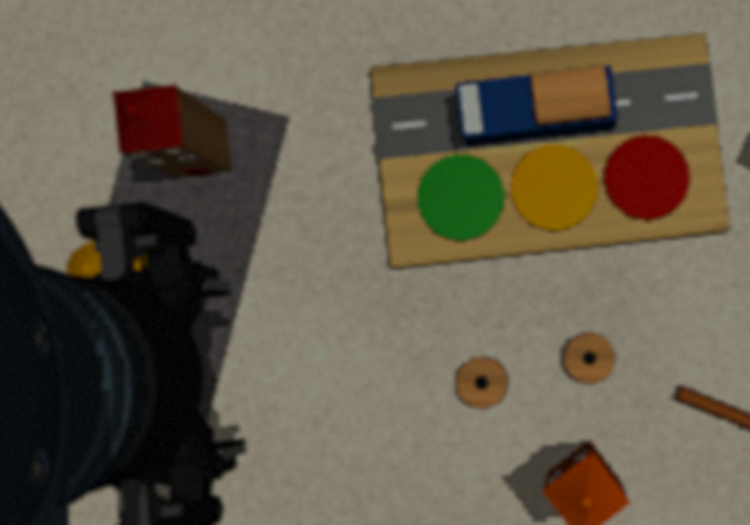

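All three toys stand on the mat, the spots are bare and the van is exposed. Now I'll locate the van and the cradle.

```bash
python3 - <<'E'
from h import *
g=grab('top');hs=g['hsv'];H,S,V=[hs[...,i].astype(int) for i in range(3)]
s=8;o=cv2.resize(g['bgr'][122:164,205:285],None,fx=s,fy=s,interpolation=cv2.INTER_CUBIC)
a=np.radians(7.3);ex=np.array([np.cos(a),np.sin(a)]);ey=np.array([-ex[1],ex[0]])
c0=(np.array([546.3,101.4])+[554.9,34.2]+[563.5,-32.8])/3; print('row angle',np.degrees(np.arctan2(563.5-546.3,101.4+32.8)))
for vy,col in((0,(255,255,255)),):
    c=c0+56*ex+11*ey; print(c)
    for z in(.012,.046):
        q=np.array([np.r_[(c+sx*20*ex+sy*55*ey)/1e3,z] for sx,sy in((1,1),(1,-1),(-1,-1),(-1,1))])
        p=((proj(g,q)-[205,122]+.5)*s).astype(np.int32); cv2.polylines(o,[p],True,col,1)
cv2.imwrite('pics/van.png',o)
o=cv2.resize(g['bgr'][170:230,370:490],None,fx=6,fy=6,interpolation=cv2.INTER_CUBIC)
c=np.array([515.5,-289.5]);a=np.radians(2.);ex=np.array([np.cos(a),np.sin(a)]);ey=np.array([-ex[1],ex[0]])
for w,l,z in((34,69,.014),(28,63,.014),(28,63,.006)):
    q=np.array([np.r_[(c+sx*w*ex+sy*l*ey)/1e3,z] for sx,sy in((1,1),(1,-1),(-1,-1),(-1,1))])
    p=((proj(g,q)-[370,170]+.5)*6).astype(np.int32); cv2.polylines(o,[p],True,(255,255,255),1)
cv2.imwrite('pics/cr.png',o)
E
```

```text
row angle 7.303605475658825
[609.04837809  52.29312362]
```

View pics/van.png

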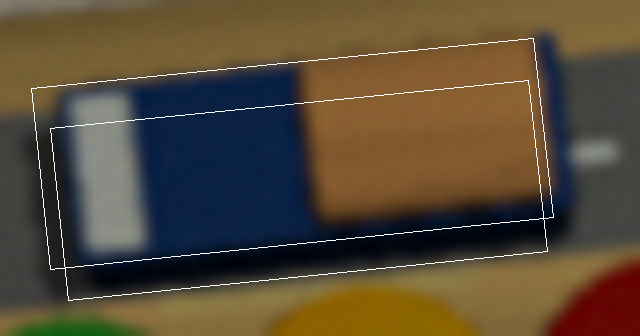

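View pics/cr.png

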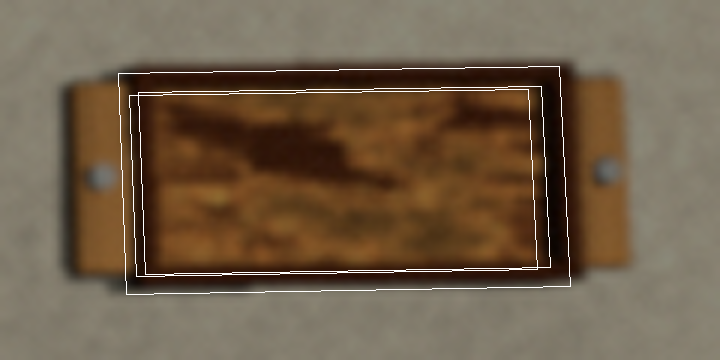

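```bash
python3 - <<'E'
from h import *
g=grab('scene')
for z in (.065,.07,.075,.08): print(z,(proj(g,[.546+.024,.1036,z])-[150,120])*3)
t=grab('top')
for uv in((102,177),(606,170),(353,173.5)): print(ray(t,(uv[0]/6+370-.5,uv[1]/6+170-.5),.013)[0]*1e3)
E
```

```text
0.065 [[342.85271101 411.11371758]]
0.07 [[342.88024244 403.98053314]]
0.075 [[342.90796021 396.79906784]]
0.08 [[342.93586624 389.56882983]]
[ 515.10542599 -214.59647532   13.        ]
[ 520.23092953 -371.83304509   13.        ]
[ 517.65199526 -292.5868028    13.        ]
```

```bash
python3 -m handwheel '0.07 0.0835 -0.1 0 0.012;0.07 0.1835 -0.1445 -0.02 0.012;0.07 0.1835 -0.1445 -0.02 0.012;0.07 0.1835 -0.1445 -0.02 0.012;0.07 0.1835 -0.1445 -0.02 0.012;0.07 0.1835 -0.1445 -0.07 0.012;0.07 0.1835 -0.1445 -0.12 0.012;0.07 0.1835 -0.1445 -0.15 0.012;0.07 0.1835 -0.1445 -0.15 0.012;0.07 0.1835 -0.1445 -0.15 0.012' 25
python3 - <<'E'
from h import *
f=grab('scene'); crop(f,150,120,350,320,3,'s12.png')
E
```

```text
clock: 23.85
ee_pos: [0.6151, 0.0486, 0.0914]
orientation: [3.141, -0.024, 0.143]
wrist_force: [0.5, 0.4, 1.2]
width: 0.0699
```

View pics/s12.png

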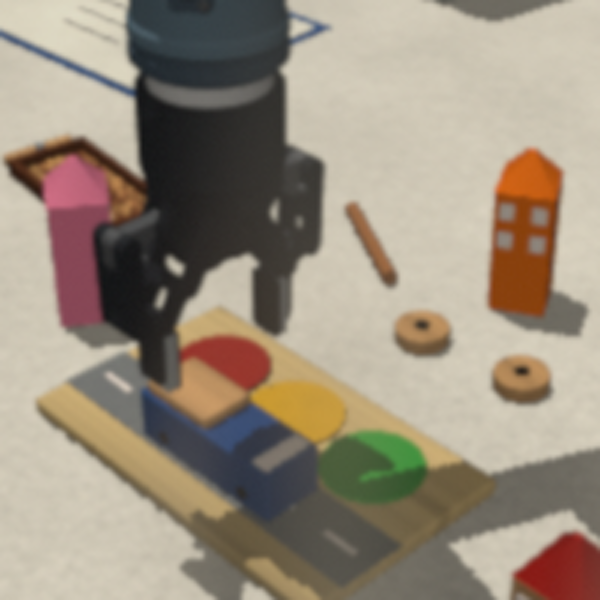

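```bash
python3 -m handwheel '0.07 -0.0065 -0.001 0 0;0.07 -0.0065 -0.001 0 0;0.07 -0.0065 -0.001 -0.02 0;0.07 -0.0065 -0.001 -0.035 0;0.07 -0.0065 -0.001 -0.035 0' 25
python3 - <<'E'
from h import *
f=grab('scene'); crop(f,150,120,350,320,3,'s13.png')
E
```

```text
clock: 24.52
ee_pos: [0.6069, 0.0476, 0.0542]
orientation: [-3.141, -0.021, 0.143]
wrist_force: [-0.1, -1.5, -0.5]
width: 0.07
```

View pics/s13.png

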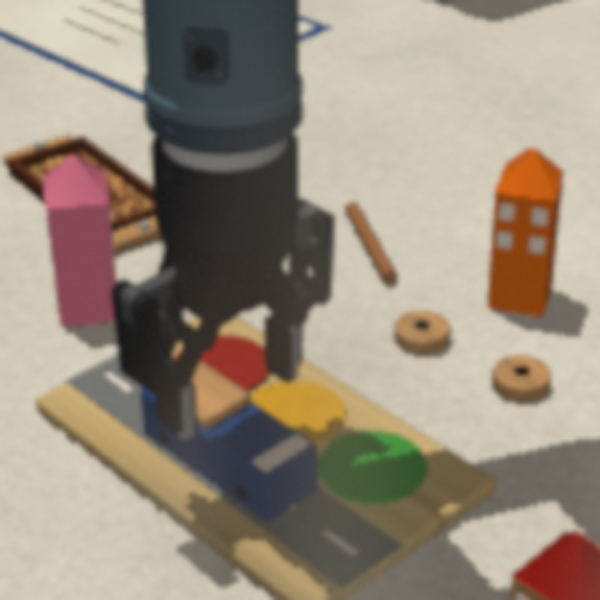

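The fingers straddle the van at crop (177,425) and (285,370). Go down and close.

```bash
python3 -m handwheel '0.07 0.0015 0 -0.01 0;0.07 0.0015 0 -0.018 0;0.07 0.0015 0 -0.019 0;0.055 0.0015 0 -0.019 0;0.045 0.0015 0 -0.019 0;0.034 0.0015 0 -0.019 0;0.034 0.0015 0 -0.019 0;0.034 0.0015 0 -0.019 0;0.034 0.0015 0 -0.019 0;0.034 0.0015 0 -0.019 0' 40
python3 - <<'E'
from h import *
f=grab('scene'); crop(f,150,120,350,320,3,'s14.png')
E
```

```text
clock: 25.82
ee_pos: [0.61, 0.0475, 0.0371]
orientation: [3.141, -0.024, 0.143]
wrist_force: [-0.1, 0.7, 6.5]
width: 0.039
```

View pics/s14.png

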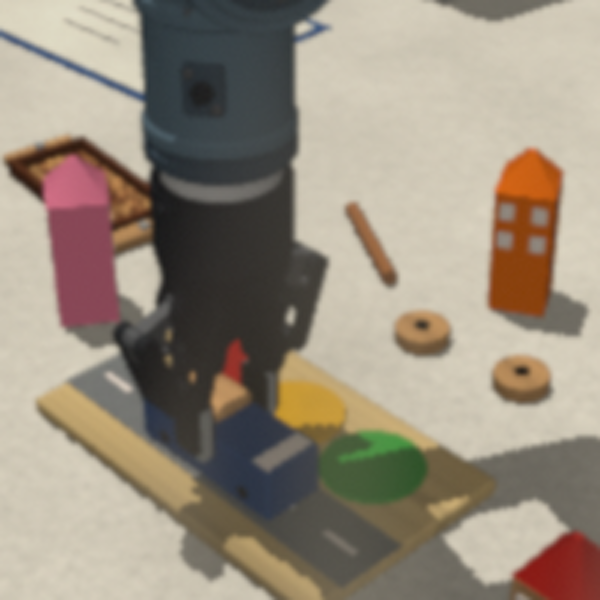

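```bash
python3 -m handwheel '0.034 0 0 0.02 0;0.034 0 0 0.06 0;0.034 0 0 0.1 0;0.034 0 0 0.14 0;0.034 -0.01 -0.035 0.15 -0.012;0.034 -0.02 -0.07 0.15 -0.024;0.034 -0.03 -0.11 0.15 -0.036;0.034 -0.04 -0.15 0.15 -0.05;0.034 -0.05 -0.19 0.15 -0.06;0.034 -0.06 -0.23 0.15 -0.075;0.034 -0.07 -0.27 0.15 -0.09;0.034 -0.085 -0.31 0.15 -0.1;0.034 -0.0927 -0.3395 0.15 -0.11;0.034 -0.0927 -0.3395 0.14 -0.11;0.034 -0.0927 -0.3395 0.1 -0.11;0.034 -0.0927 -0.3395 0.06 -0.11;0.034 -0.0927 -0.3395 0.03 -0.11;0.034 -0.0927 -0.3395 0.03 -0.11'
python3 - <<'E'
from h import *
f=grab('scene'); crop(f,120,80,320,260,3.5,'s15.png');g=grab('top'); crop(g,340,140,500,260,4.5,'t15.png')
E
```

```text
clock: 28.12
ee_pos: [0.5154, -0.2893, 0.0643]
orientation: [-3.137, -0.019, 0.034]
wrist_force: [-0.0, -0.0, -1.2]
width: 0.039
```

View pics/s15.png

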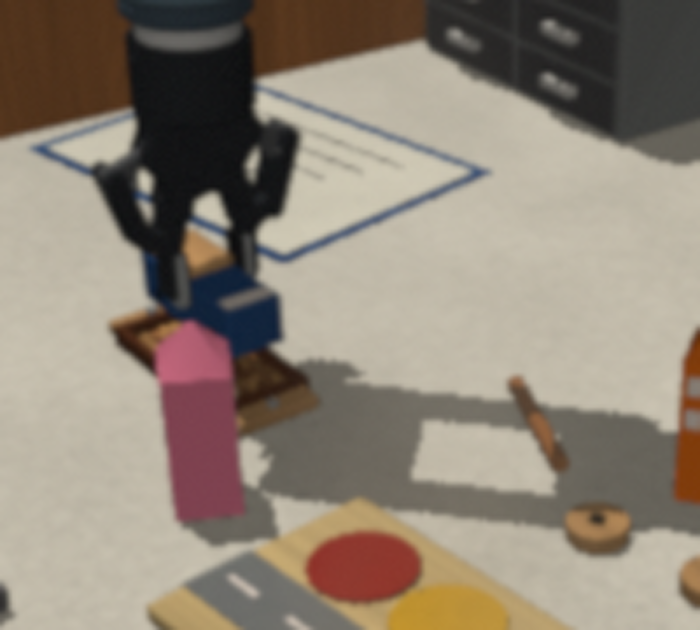

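View pics/t15.png

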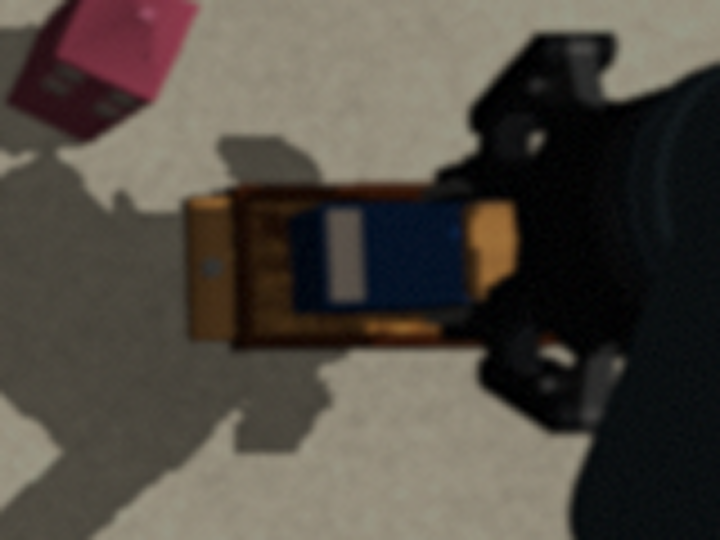

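```bash
python3 - <<'E'
from h import *
t=grab('top'); s=r.state(); print(s['ee_pos'],s['orientation'])
for uv in((322,205),(326,308)): print(ray(t,(uv[0]/4.5+340-.1,uv[1]/4.5+140-.1),.073)[0]*1e3)
for uv in((293,213),(297,310)): print(ray(t,(uv[0]/4.5+340-.1,uv[1]/4.5+140-.1),.039)[0]*1e3)
print(ray(t,(210/4.5+340-.1,266/4.5+140-.1),.013)*1e3)
print(ray(t,(234/4.5+340-.1,266/4.5+140-.1),.014)*1e3)
E
```

```text
[ 0.51829528 -0.29218771  0.06872905] [ 3.14006486 -0.02540508  0.03393236]
[ 532.48419034 -237.7573793    73.        ]
[ 493.68343984 -238.97623547   73.        ]
[ 533.94396792 -239.43367118   39.        ]
[ 495.55965276 -240.77297334   39.        ]
[[ 515.08725364 -214.72018836   13.        ]]
[[ 515.16604472 -224.28763362   14.        ]]
```

Van centre is about (516,-294) and cradle centre about (517.5,-293), so it is aligned. Lower it in.

```bash
python3 -m handwheel '0.034 0.001 0.001 -0.01 0;0.034 0.001 0.001 -0.02 0;0.034 0.001 0.001 -0.028 0;0.034 0.001 0.001 -0.033 0;0.034 0.001 0.001 -0.036 0;0.034 0.001 0.001 -0.037 0;0.034 0.001 0.001 -0.037 0'
python3 - <<'E'
from h import *
f=grab('scene'); crop(f,120,80,320,260,3.5,'s16.png')
E
```

```text
clock: 29.15
ee_pos: [0.5194, -0.2913, 0.0318]
orientation: [3.14, -0.026, 0.034]
wrist_force: [0.5, -0.4, -1.6]
width: 0.039
```

View pics/s16.png

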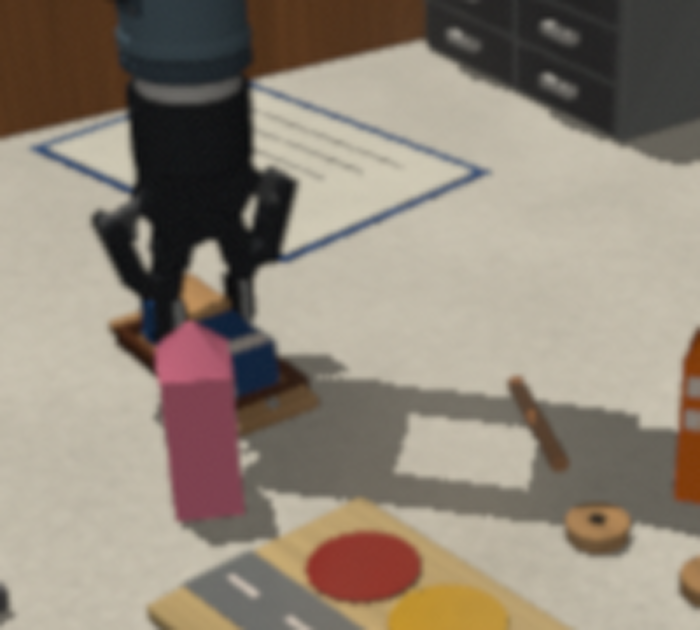

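The van is inside the pocket walls and about 1 mm above the floor. Release, then lift clear.

```bash
python3 -m handwheel '0.034 0 0 -0.0012 0;0.034 0 0 -0.0012 0;0.042 0 0 -0.0012 0;0.05 0 0 -0.0012 0;0.06 0 0 -0.0012 0;0.065 0 0 0 0;0.065 0 0 0 0;0.065 0 0 0.01 0;0.065 0 0 0.05 0;0.065 0 0 0.10 0;0.065 0 0 0.15 0;0.065 0 0 0.2 0;0.065 0 0.06 0.2 0.05;0.065 0 0.12 0.2 0.095;0.065 0 0.18 0.2 0.095;0.065 0 0.2 0.2 0.095;0.065 0 0.2 0.2 0.095'
python3 - <<'E'
from h import *
f=grab('scene'); cv2.imwrite('pics/s17.png',f['bgr']);t=grab('top'); crop(t,370,165,490,235,6,'t17.png')
H,S,V=[t['hsv'][...,i].astype(int) for i in range(3)]
E
```

```text
clock: 31.32
ee_pos: [0.5196, -0.0904, 0.2327]
orientation: [3.139, -0.027, 0.131]
wrist_force: [1.0, -0.1, 0.1]
width: 0.0647
```

View pics/s17.png

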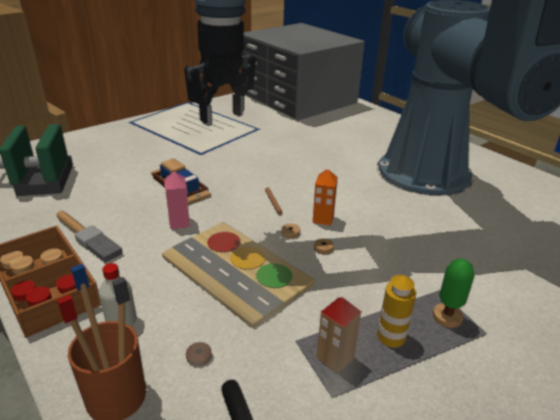

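View pics/t17.png

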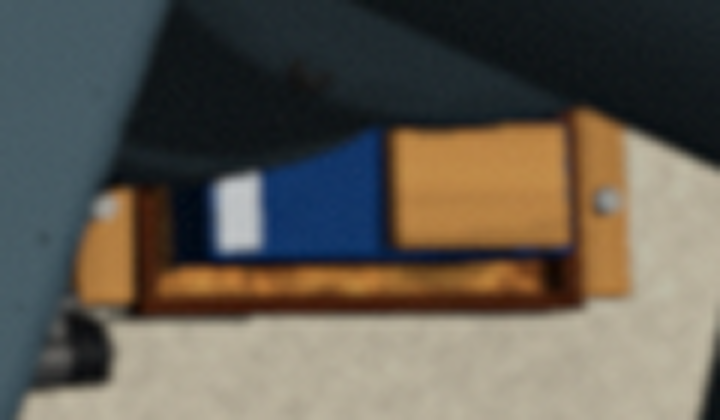

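```bash
python3 -m handwheel '0.08 0.015 0.06 0 0;0.08 0.03 0.12 0 0;0.08 0.045 0.18 0 0;0.08 0.0595 0.24 0 0;0.08 0.0595 0.3 0 0;0.08 0.0595 0.36 0 0;0.08 0.0595 0.383 0 0;0.08 0.0595 0.383 0 0;0.08 0.0595 0.383 0 0;0.08 0.0595 0.383 0 0' 25
python3 - <<'E'
from h import *
f=grab('scene'); crop(f,250,200,500,400,3,'s18.png');t=grab('top'); crop(t,370,165,490,235,6,'t18.png')
E
```

```text
clock: 32.67
ee_pos: [0.5799, 0.2888, 0.2325]
orientation: [3.138, -0.026, 0.126]
wrist_force: [-0.7, -0.2, -0.7]
width: 0.0802
```

View pics/s18.png

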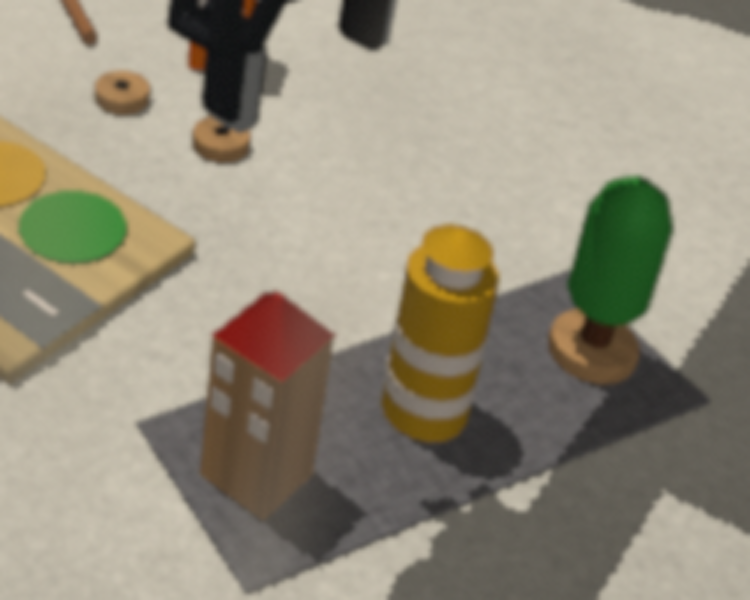

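View pics/t18.png

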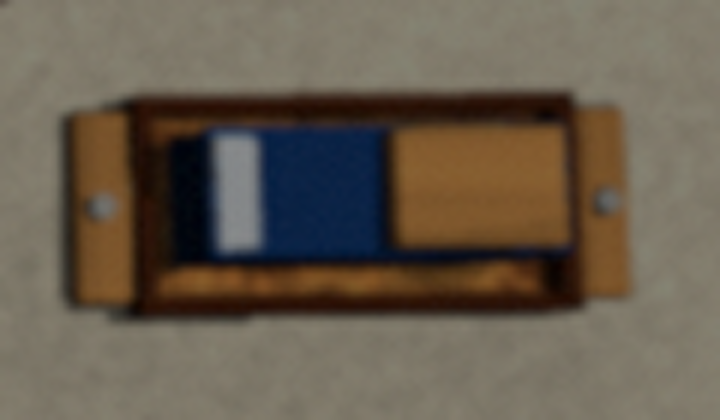

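```bash
python3 - <<'E'
from h import *
t=grab('top')
R=lambda u,v,z:ray(t,(u/6+370-.1,v/6+165-.1),z)[0]*1e3
print('van ends',R(208,195,.040),R(172,200,.006),R(572,190,.040)); print('van edges',R(390,127,.040),R(390,257,.040))
print('screws',R(102,207,.013),R(607,201,.013)); print('wall outer',R(350,97,.014),R(350,311,.014))
print(r.state()['ee_pos'],r.state()['orientation'])
E
```

```text
van ends [ 515.66529691 -238.14181689   40.        ] [ 517.71178198 -239.5383508     6.        ] [ 519.23071892 -347.5985801    40.        ]
van edges [ 536.96652145 -292.93760942   40.        ] [ 498.28580435 -292.48907859   40.        ]
screws [ 514.38143446 -215.33653714   13.        ] [ 519.19679995 -372.88352844   13.        ]
wall outer [ 549.72988412 -292.30260824   14.        ] [ 483.75112469 -291.61079909   14.        ]
[0.57959589 0.28958542 0.23258777] [ 3.1386525  -0.02648212  0.12723562]
```

The van is centred in the pocket: van (517.6,-293.5), cradle (516.8,-294.1), yaw under 1°. Now I'll put the house back.

```bash
python3 -m handwheel '0.08 0 0.003 -0.05 0.004;0.08 0 0.003 -0.1 0.004;0.08 0 0.003 -0.14 0.004;0.08 0 0.003 -0.162 0.004;0.08 0 0.003 -0.162 0.004;0.08 0 0.003 -0.162 0.004;0.06 0 0.003 -0.162 0.004;0.048 0 0.003 -0.162 0.004;0.034 0 0.003 -0.162 0.004;0.034 0 0.003 -0.162 0.004;0.034 0 0.003 -0.162 0.004;0.034 0 0.003 -0.162 0.004;0.034 0 0.003 -0.162 0.004' 25
python3 - <<'E'
from h import *
f=grab('scene'); crop(f,250,200,500,400,3,'s19.png')
E
```

```text
clock: 34.45
ee_pos: [0.5801, 0.2928, 0.0718]
orientation: [3.139, -0.028, 0.131]
wrist_force: [-1.4, -0.8, 5.9]
width: 0.0399
```

View pics/s19.png

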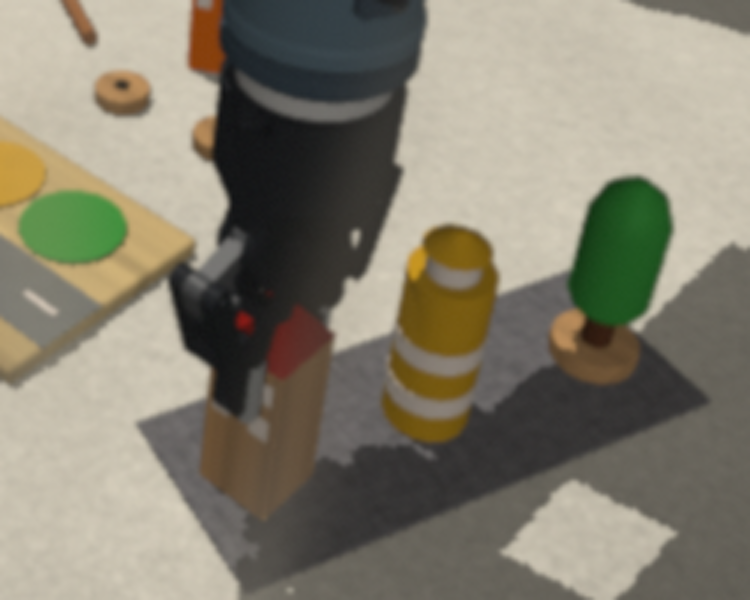

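```bash
python3 -m handwheel '0.034 0 0 0.02 0;0.034 0 0 0.05 0;0.034 0 0 0.07 0;0.034 -0.002 -0.035 0.07 0;0.034 -0.004 -0.07 0.07 0;0.034 -0.006 -0.11 0.07 0;0.034 -0.008 -0.15 0.07 0;0.034 -0.01 -0.19 0.07 0;0.034 -0.012 -0.23 0.07 0;0.034 -0.014 -0.27 0.07 0;0.034 -0.016 -0.305 0.07 0;0.034 -0.0165 -0.326 0.07 0;0.034 -0.0165 -0.326 0.07 0;0.034 -0.0165 -0.326 0.05 0;0.034 -0.0165 -0.326 0.03 0;0.034 -0.0165 -0.326 0.02 0;0.034 -0.0165 -0.326 0.015 0;0.034 -0.0165 -0.326 0.014 0;0.034 -0.0165 -0.326 0.014 0'
python3 - <<'E'
from h import *
f=grab('scene'); crop(f,150,120,350,320,3,'s20.png');t=grab('top');crop(t,170,100,330,220,4.5,'t20.png'); print(r.state()['ee_pos'])
E
```

```text
clock: 36.88
ee_pos: [0.5641, -0.0332, 0.0864]
orientation: [3.139, -0.029, 0.131]
wrist_force: [-0.3, -0.2, -1.7]
width: 0.0398
[ 0.56405333 -0.03327456  0.08643183]
```

View pics/s20.png

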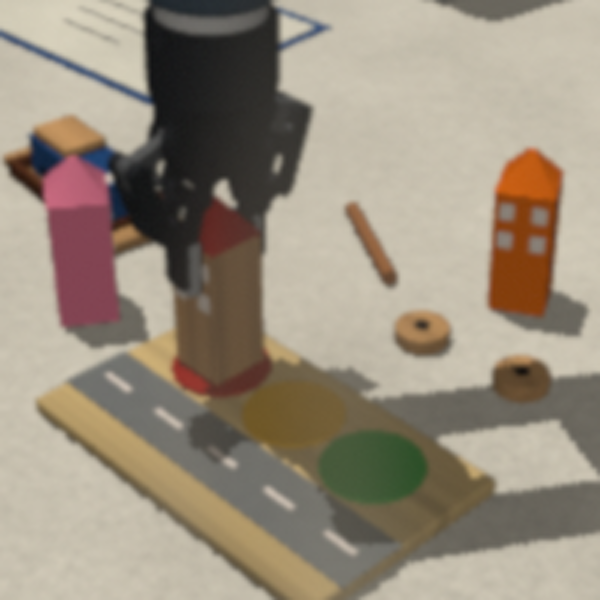

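View pics/t20.png

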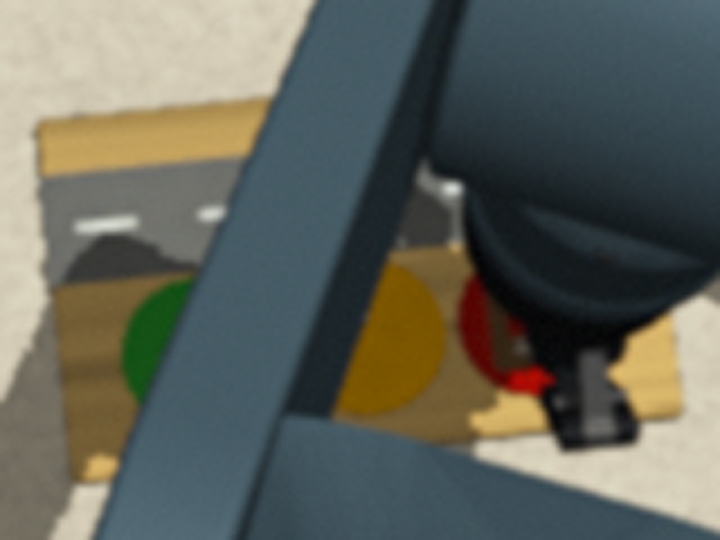

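The house is centred over the red spot, at crop (222,370). Lower it 2 mm and release.

```bash
python3 -m handwheel '0.034 0 0 -0.0015 0;0.034 0 0 -0.0023 0;0.034 0 0 -0.0023 0;0.042 0 0 -0.0023 0;0.05 0 0 -0.0023 0;0.06 0 0 -0.0023 0;0.075 0 0 -0.0023 0;0.075 0 0 0 0;0.075 0 0 0 0;0.075 0 0 0.05 0;0.075 0 0 0.10 0;0.075 0 0 0.15 0;0.075 0 0 0.15 0;0.075 -0.04 0.06 0.15 0;0.08 -0.083 0.12 0.15 0;0.08 -0.083 0.18 0.15 0;0.08 -0.083 0.24 0.15 0;0.08 -0.083 0.3 0.15 0;0.08 -0.083 0.347 0.15 0;0.08 -0.083 0.347 0.15 0' 25
python3 -m handwheel '0.08 0 0 0 0;0.08 0 0 0 0'
python3 - <<'E'
from h import *
f=grab('scene'); crop(f,150,150,500,400,2.2,'s21.png')
E
```

```text
clock: 39.48
ee_pos: [0.4796, 0.3171, 0.235]
orientation: [3.139, -0.027, 0.136]
wrist_force: [0.7, -1.3, -0.5]
width: 0.08
clock: 39.72
ee_pos: [0.4794, 0.3161, 0.2342]
orientation: [3.138, -0.026, 0.135]
wrist_force: [-0.0, 0.2, 0.4]
width: 0.08
```

View pics/s21.png

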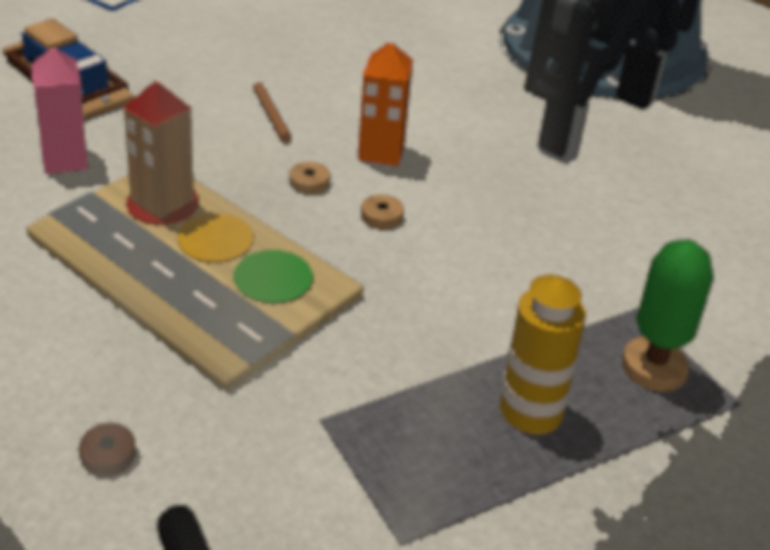

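The house stands centred on red. Next, the lighthouse.

```bash
python3 -m handwheel '0.08 0.002 -0.0025 -0.05 -0.005;0.08 0.002 -0.0025 -0.1 -0.005;0.08 0.002 -0.0025 -0.14 -0.005;0.08 0.002 -0.0025 -0.162 -0.005;0.08 0.002 -0.0025 -0.162 -0.005;0.08 0.002 -0.0025 -0.162 -0.005;0.065 0.002 -0.0025 -0.162 -0.005;0.052 0.002 -0.0025 -0.162 -0.005;0.038 0.002 -0.0025 -0.162 -0.005;0.038 0.002 -0.0025 -0.162 -0.005;0.038 0.002 -0.0025 -0.162 -0.005;0.038 0.002 -0.0025 -0.162 -0.005;0.038 0.002 -0.0025 -0.162 -0.005' 25
python3 - <<'E'
from h import *
f=grab('scene'); crop(f,250,200,500,400,3,'s22.png')
E
```

```text
clock: 41.4
ee_pos: [0.4819, 0.3137, 0.0736]
orientation: [3.139, -0.027, 0.13]
wrist_force: [-1.7, 0.1, 5.7]
width: 0.0437
```

View pics/s22.png

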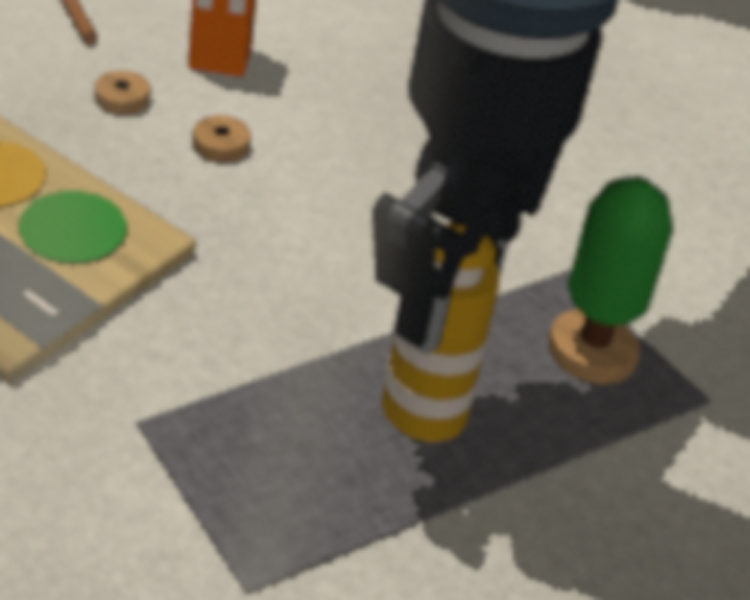

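```bash
python3 -m handwheel '0.038 0 0 0.02 0;0.038 0 0 0.05 0;0.038 0 0 0.07 0;0.038 0.009 -0.035 0.07 0;0.038 0.018 -0.07 0.07 0;0.038 0.028 -0.105 0.07 0;0.038 0.037 -0.14 0.07 0;0.038 0.046 -0.175 0.07 0;0.038 0.055 -0.21 0.07 0;0.038 0.064 -0.245 0.07 0;0.038 0.073 -0.27 0.07 0;0.038 0.073 -0.28 0.07 0;0.038 0.073 -0.28 0.07 0;0.038 0.073 -0.28 0.05 0;0.038 0.073 -0.28 0.03 0;0.038 0.073 -0.28 0.02 0;0.038 0.073 -0.28 0.015 0;0.038 0.073 -0.28 0.014 0;0.038 0.073 -0.28 0.014 0'
python3 - <<'E'
from h import *
f=grab('scene'); crop(f,150,120,350,320,3,'s23.png')
E
```

```text
clock: 43.82
ee_pos: [0.5553, 0.0338, 0.0882]
orientation: [3.138, -0.028, 0.13]
wrist_force: [0.4, 0.1, -1.0]
width: 0.0432
```

View pics/s23.png

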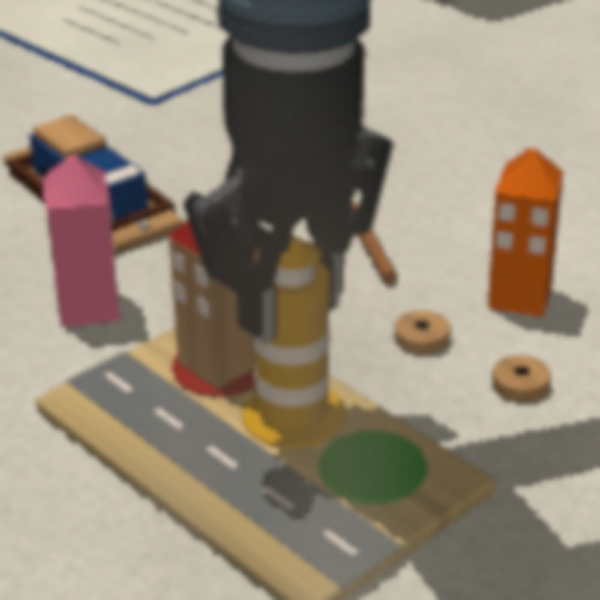

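The lighthouse is centred on yellow. Release and go to the tree.

```bash
python3 -m handwheel '0.038 0 0 -0.0015 0;0.038 0 0 -0.0025 0;0.038 0 0 -0.0025 0;0.046 0 0 -0.0025 0;0.054 0 0 -0.0025 0;0.065 0 0 -0.0025 0;0.078 0 0 -0.0025 0;0.078 0 0 0 0;0.078 0 0 0 0;0.078 0 0 0.05 0;0.078 0 0 0.10 0;0.078 0 0 0.15 0;0.078 0 0 0.15 0;0.08 -0.03 0.05 0.15 0;0.08 -0.06 0.1 0.15 0;0.08 -0.09 0.15 0.15 0;0.08 -0.12 0.2 0.15 0;0.08 -0.15 0.25 0.15 0;0.08 -0.177 0.3035 0.15 0;0.08 -0.177 0.3035 0.15 0' 25
python3 -m handwheel '0.08 0 0 0 0;0.08 0 0 0 0'
python3 - <<'E'
from h import *
f=grab('scene'); crop(f,150,150,500,400,2.2,'s24.png')
E
```

```text
clock: 46.38
ee_pos: [0.3755, 0.3399, 0.2372]
orientation: [3.139, -0.026, 0.136]
wrist_force: [1.2, -0.1, -0.4]
width: 0.0799
clock: 46.62
ee_pos: [0.3758, 0.3389, 0.2365]
orientation: [3.138, -0.025, 0.135]
wrist_force: [0.2, 0.2, -0.5]
width: 0.08
```

View pics/s24.png

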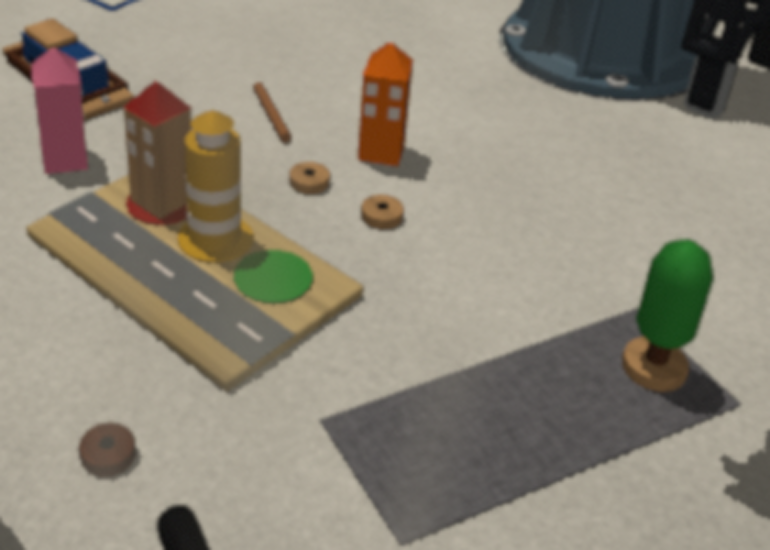

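```bash
python3 -m handwheel '0.08 0.003 -0.0017 -0.05 -0.006;0.08 0.003 -0.0017 -0.1 -0.006;0.08 0.003 -0.0017 -0.14 -0.006;0.08 0.003 -0.0017 -0.164 -0.006;0.08 0.003 -0.0017 -0.164 -0.006;0.08 0.003 -0.0017 -0.164 -0.006;0.06 0.003 -0.0017 -0.164 -0.006;0.05 0.003 -0.0017 -0.164 -0.006;0.036 0.003 -0.0017 -0.164 -0.006;0.036 0.003 -0.0017 -0.164 -0.006;0.036 0.003 -0.0017 -0.164 -0.006;0.036 0.003 -0.0017 -0.164 -0.006;0.036 0.003 -0.0017 -0.164 -0.006' 25
python3 - <<'E'
from h import *
f=grab('scene'); crop(f,300,200,520,380,3,'s25.png')
E
```

```text
clock: 48.3
ee_pos: [0.3794, 0.3375, 0.0738]
orientation: [3.139, -0.026, 0.129]
wrist_force: [-1.0, -0.1, 5.9]
width: 0.0408
```

View pics/s25.png

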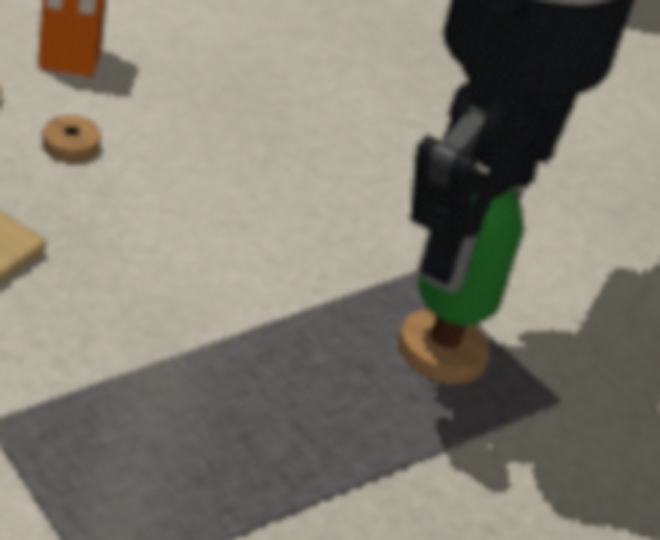

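The tree is held upright. Carry it to the green spot.

```bash
python3 -m handwheel '0.036 0 0 0.02 0;0.036 0 0 0.05 0;0.036 0 0 0.07 0;0.036 0.021 -0.03 0.07 0;0.036 0.042 -0.06 0.07 0;0.036 0.063 -0.09 0.07 0;0.036 0.084 -0.12 0.07 0;0.036 0.105 -0.15 0.07 0;0.036 0.126 -0.18 0.07 0;0.036 0.147 -0.21 0.07 0;0.036 0.16 -0.228 0.07 0;0.036 0.167 -0.236 0.07 0;0.036 0.167 -0.236 0.07 0;0.036 0.167 -0.236 0.05 0;0.036 0.167 -0.236 0.03 0;0.036 0.167 -0.236 0.02 0;0.036 0.167 -0.236 0.015 0;0.036 0.167 -0.236 0.014 0;0.036 0.167 -0.236 0.014 0'
python3 - <<'E'
from h import *
f=grab('scene'); crop(f,150,120,350,320,3,'s26.png')
E
```

```text
clock: 50.72
ee_pos: [0.5469, 0.1016, 0.0884]
orientation: [3.138, -0.028, 0.129]
wrist_force: [-0.3, 0.6, -0.3]
width: 0.0417
```

View pics/s26.png

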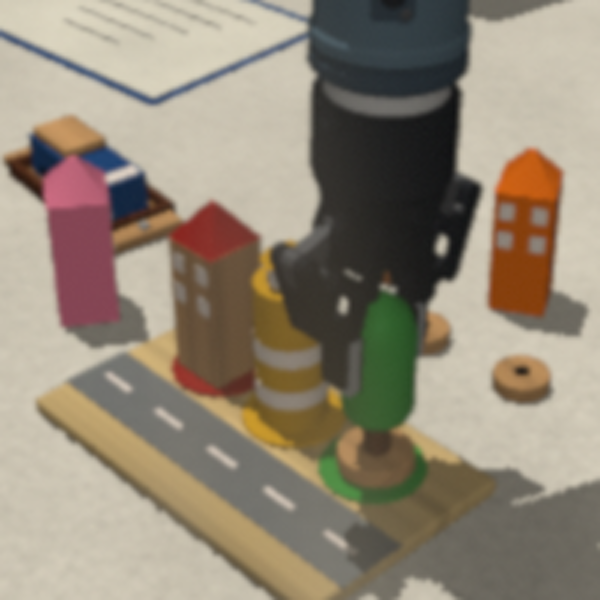

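Tree centred on green. Lower, release, and withdraw to open space.

```bash
python3 -m handwheel '0.036 0 0 -0.0015 0;0.036 0 0 -0.0025 0;0.036 0 0 -0.0025 0;0.044 0 0 -0.0025 0;0.052 0 0 -0.0025 0;0.062 0 0 -0.0025 0;0.078 0 0 -0.0025 0;0.078 0 0 0 0;0.078 0 0 0 0;0.078 0 0 0.05 0;0.078 0 0 0.10 0;0.078 0 0 0.15 0;0.078 0 0 0.15 0;0.08 -0.04 0.05 0.15 0;0.08 -0.08 0.1 0.15 0;0.08 -0.12 0.15 0.15 0;0.08 -0.16 0.2 0.15 0;0.08 -0.16 0.2 0.15 0;0.08 -0.16 0.2 0.15 0;0.08 -0.16 0.2 0.15 0' 25
python3 - <<'E'
from h import *
f=grab('scene'); crop(f,130,130,330,310,3.3,'s27.png');t=grab('top');crop(t,170,100,490,240,2.4,'t27.png')
b={'house':((563.5,-32.8),),'light':((554.9,34.2),),'tree':((546.3,101.4),)}
th=np.linspace(0,2*np.pi,60)
x0,y0,s=175,105,5;o=cv2.resize(t['bgr'][105:215,175:330],None,fx=s,fy=s,interpolation=cv2.INTER_CUBIC)
def poly(P,c): cv2.polylines(o,[((proj(t,P)-[x0,y0]+.5)*s).astype(np.int32)],True,c,1)
a=np.radians(7.4);ex=np.array([np.cos(a),np.sin(a)]);ey=np.array([-ex[1],ex[0]])
for k,((cx,cy),) in b.items():
    C=lambda r,z:np.c_[cx/1e3+r*np.cos(th),cy/1e3+r*np.sin(th),0*th+z]
    poly(C(.032,.015),(255,255,255))
    if k=='tree':poly(C(.021,.109),(255,0,255));poly(C(.023,.027),(255,0,255))
    if k=='light':poly(C(.022,.111),(255,0,255));poly(C(.022,.015),(255,0,255))
    if k=='house':
        for z in(.015,.109):poly(np.array([np.r_[([cx,cy]+u*20*ex+v*20*ey)/1e3,z] for u,v in((1,1),(1,-1),(-1,-1),(-1,1))]),(255,255,0))
cv2.imwrite('pics/t27o.png',o)
E
```

```text
clock: 53.28
ee_pos: [0.3877, 0.3005, 0.2381]
orientation: [3.138, -0.027, 0.127]
wrist_force: [0.8, -0.1, -0.3]
width: 0.0801
```

View pics/s27.png

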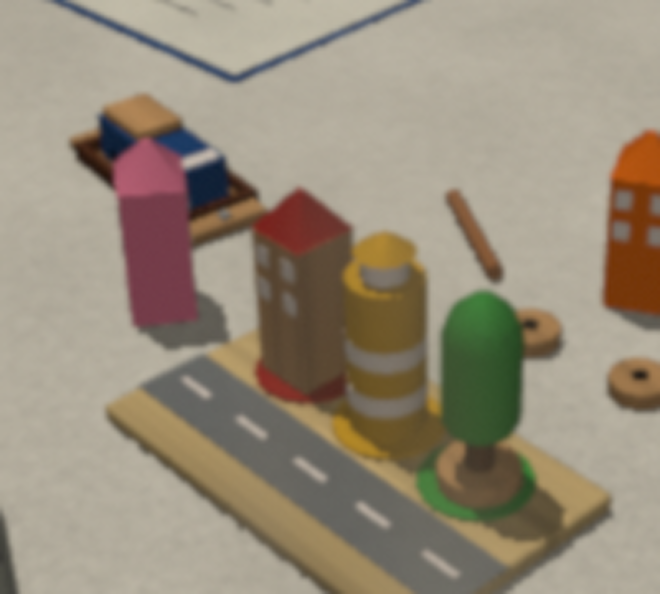

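View pics/t27o.png

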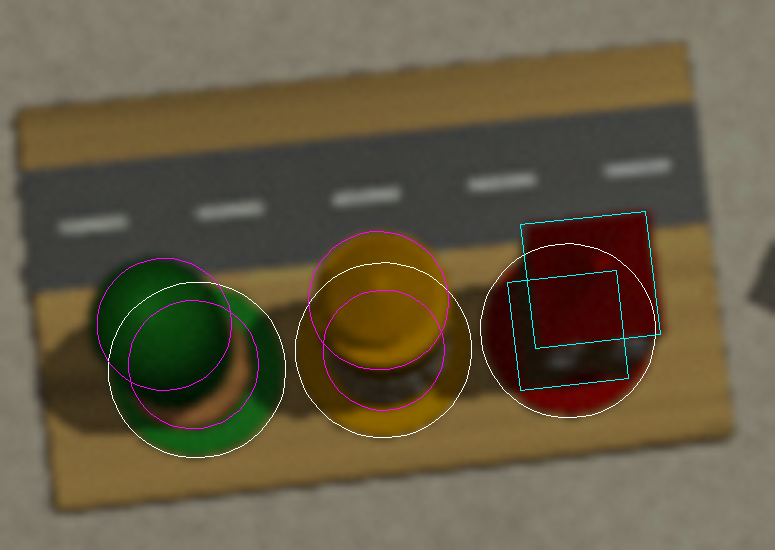

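View pics/t27.png

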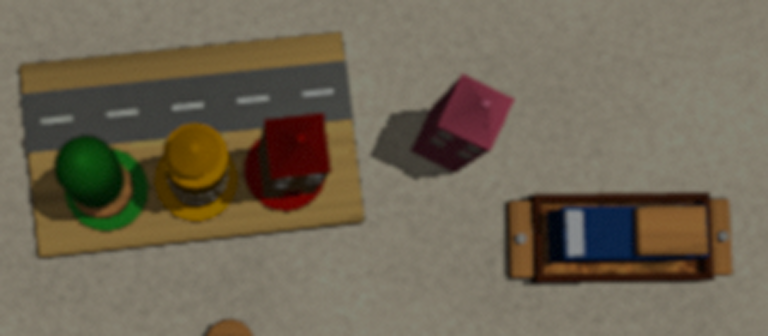

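All three toys match their predicted outlines to within 2–3 mm, and the van lies flat in the pocket. Let everything settle, then hand in.

```bash
python3 -m handwheel '0.08 0 0 0 0;0.08 0 0 0 0;0.08 0 0 0 0;0.08 0 0 0 0'
python3 -c "
from bench import ticket
print(ticket.hand_in())"
```

```text
clock: 53.88
ee_pos: [0.3879, 0.3004, 0.2382]
orientation: [3.138, -0.027, 0.126]
wrist_force: [0.5, 0.5, -0.3]
width: 0.0802
the job is handed in; nothing more can be done
None
```

I moved the tree, lighthouse and house to the grey mat and laid the van in the cradle's pocket. Then I put each toy back on its own spot and handed the job in at about 54 s; the hand-in gave no verdict.

**Last checks:**
- **Van:** it lies flat in the pocket, measured just after release about 1 mm from the cradle's centre (limit 14 mm) and turned by less than 1°.
- **Toys:** all three stand upright, within about 2–3 mm of their spots' centres (limit 13 mm). I judged this by laying predicted outlines over the final top view.
- **Arm:** it was clear of everything, with wrist force near zero.

**What disagreed along the way:**
- **Board position:** my first estimate was about 2 mm off in y because the colour mask included some shadow. I corrected it from the bare spots.
- **Tree on the mat:** it looked tilted in the grip, but checking both camera views showed this was only perspective.
- **Gripper tilt:** the tool drifted to about 1.5° of tilt during the job, with no visible effect on how the toys stand.

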